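# Refit the strainer cups in the slurry trap and screw its cover down evenly

## Robot

A 6-joint arm with a two-finger parallel gripper is mounted at the origin on the work surface. World frame = base frame: x ahead of the robot, y to its left, z up, the work surface at z = 0. Lengths are in m, angles in degrees, forces in N, time in s.
With the tool pointing down it reaches from about 0.3 to 0.75 m from the base axis. Payload 8.5 kg.
Tool frame: the origin (TCP) lies midway between the tips of the shut fingers; the grasp point (between the pads) lies 19 mm behind it (env.tcp_to_grasp is the z of the grasp point in the tool frame, in m); z points along the fingers, y is the line along which they close (so a half turn about z gives the same grasp; the last joint's range is limited). The gripper opens to 85 mm and grips with 20 to 120 N. Pads are 22 mm wide; open, the fingers measure 114 mm over their backs; the gripper's body (76 mm by 85 mm) begins 54 mm behind the grasp point. The pads swing forward as they close: fully open they stand 13 mm farther back than shut.
Start: joints at [-75.82, 21.807, 74.336, -0, 83.858, -12.336], TCP at [0.246, -0.492, 0.202] pointing down, gripper open.
Joint ranges: [-178.18, 178.18], [-50.72, 133.34], [12.68, 142.11], [-81.47, 261.47], [9.98, 163.14], [-165.26, 165.26]. Speed limits (degrees/s): [136.94, 136.94, 180, 180, 180, 180].

## Interface

Orientations are given as a 3x3 rotation matrix whose columns are the frame's x, y, z axes.
In Python, from rig import env, imaging, job, models gives the robot as it stands. The module is installed in compiled form; this text tells all that it offers.
- The arm moves only by the tool jog_arm, never from a script. Its argument "plan" is text: rows parted by semicolons, each of 7 numbers parted by spaces: the turn, a rotation vector about the tool's x, y, z in degrees, then the shift along the tool's x, y, z in cm, then the closure in counts, from 0 (fully open) to 255 (shut). In form: rx ry rz x y z claw; .... A call has 1 to 10 rows; each row shifts and turns the commanded pose from where the row before left it, along the tool's axes as they then stand; what a row does not reach is not made up. A row lasts 1/12 s, in which the tool goes at most 41.7 mm and 7.16 degrees, less where a joint would pass 70% of its speed; a pose out of reach is approached as far as the arm can. A call with a gripper value outside its range is refused whole. The fingers move at their own pace and stop on an object; "grip_force" is the grip in N (left out, the last holds). Time passes only in rows, so rows that do not move let the fingers close. It gives the time, the measured TCP pose, the force, the opening and the grip force at its end, in the units of the state.
- env.observe(): the state, without advancing time (a new reading comes with each control period).
- imaging.get_image(name): name is "side" or "top" or "wrist"; returns a dict with "pixels" (420x560x3 uint8, red, green, blue), "depth" (420x560 float32, m along the optical axis (not along the pixel's ray), 0 where there is no reading), "fov_y" (degrees; the focal length in pixels is half the picture's height over the tangent of half this angle, whatever the lens; pixels are square), "cx", "cy" (the principal point, pixels), "distortion" ([k1, k2, p1, p2, k3] as OpenCV has them; the pictures are not rectified), "world_from_camera" (4x4, takes a point from camera to world coordinates). Camera axes: x right, y down, z forward; pixel columns grow to the right and rows downward; lengths in m; the calibration is good to about 2 mm. A picture is of the moment at which its call begins.
- job.close_job(): hands the job in; it is judged then, once.
Trained networks look in the newest picture that a camera, given by its name, has taken for a name from the list of things; names that differ only in an ending like _2 or _b are one class to them, and where a whole thing is asked for, a point or a joint stands for the part that bears it (a point fixed in the world has none). Each returns a list of dicts, best first, with "confidence" (0 to 1); they miss things now and then, are a little off and sometimes report something else, mostly with a low value. They report only what shows in the picture. A call takes as long as a camera call. They do not tell look-alikes from the thing itself.
- models.outline_of(camera, query): "region" (420x560 bool, what is visible of it) and "bbox" ([centre column, centre row, width, height] in pixels, round what is visible of it).
- models.tip_of(camera, query): "at" ([column, row] in pixels: a listed point, or the origin of a listed thing).
The state is a dict: "time_s": time; "q": joint angles; "qvel": joint speeds; "joint_efforts": joint torques, N m; "position": TCP position; "tool_rot": TCP orientation; "ft_force": force on the tool from outside, world axes, zero at the start; "wrist_torque": the same for the moment, N m; "grip_width": finger opening in m; "gripper_force": force on a finger pad.
Only numpy, scipy, OpenCV 4.12 (cv2) and the standard library are available. Lean on these libraries where they do the work, as an engineer would, in place of code of your own. Each camera call takes 0.05 s, during which the arm holds its last target. There are 200 camera calls.

## Task

Put the studio's slurry trap back together: nest every loose strainer cup upright into the fixed cup in the middle of the drum, one inside another, then swing the cover shut over the drum. Tighten its four screws clockwise in two rounds, first each about half way, then each fully home, going crosswise in both rounds (after the first screw the one across from it, then the other two), so that the cover seats flat. Leave the hammer, the brush and the stone where they are.

Things in the scene. Friction and masses are not known exactly. Their poses are not given: they have to be found in the camera images.
- trap: Slurry trap, a fixed grey round steel drum 172 mm in diameter (196 mm at its top flange), open at the top, rim 105 mm above the bench, inner diameter 140 mm. Origin on the bench under its middle, z up. A pivot post for the cover stands at x = +106, y = -106 mm in this frame, 150 mm from the middle
- seat (a point): Point on the trap's axis on its inner floor, 8 mm above the bench: centre of the underside of the fixed strainer cup that stands there, which has the same shape as the loose ones. The first loose cup nested in it has its origin 10.5 mm above this point, each further one 10.5 mm more. Axes as the trap's
- cover_swing (a joint): Swing of the trap's round steel cover (196 mm in diameter, 10 mm thick) about the upright pivot post. 0 = shut, straight over the drum, against a hard stop; grows as it swings open, counter-clockwise from above. Starts at 1.4 to 1.75. Stiff (about 6 N at the handle), stays where it is left. It swings level with its underside 4 mm over the rim; the four screws draw it down these 4 mm
- cover_handle (a point): Middle of the round black handle knob in the centre of the cover, 150 mm from the pivot axis: 26 mm in diameter, standing up 38 mm from the plate; this point is 26 mm above the plate's top. With the cover shut it lies over the trap's middle, 145 mm above the bench (141 mm once screwed down)
- screw0 (a joint): Screw 0 of the four cover screws, at the +x side of the cover plate (84 mm from its middle, positions in the trap's frame with the cover shut). 0 = slack, grows clockwise seen from above, hard stop at 2.4 rad = fully home; half way is 1.2 rad. Starts between 0 and 0.35 rad; turns with about 0.12 N m and stays where it is left; screw2 is across from it
- screw0_grip (a point): Point on the axis of screw 0, 26 mm above the cover plate's top, at mid height to grip its T-bar: a flat upright steel bar 46 mm long, 12 mm thick, spanning 8 to 36 mm above the plate. x axis along the bar, z up; with the cover shut and the screw at 0 the bar lies along the trap's x axis. The frame turns with the screw
- screw1 (a joint): Screw 1 of the four cover screws, at the +y side of the cover plate (84 mm from its middle, positions in the trap's frame with the cover shut). 0 = slack, grows clockwise seen from above, hard stop at 2.4 rad = fully home; half way is 1.2 rad. Starts between 0 and 0.35 rad; turns with about 0.12 N m and stays where it is left; screw3 is across from it
- screw1_grip (a point): Point on the axis of screw 1, 26 mm above the cover plate's top, at mid height to grip its T-bar: a flat upright steel bar 46 mm long, 12 mm thick, spanning 8 to 36 mm above the plate. x axis along the bar, z up; with the cover shut and the screw at 0 the bar lies along the trap's x axis. The frame turns with the screw
- screw2 (a joint): Screw 2 of the four cover screws, at the -x side of the cover plate (84 mm from its middle, positions in the trap's frame with the cover shut). 0 = slack, grows clockwise seen from above, hard stop at 2.4 rad = fully home; half way is 1.2 rad. Starts between 0 and 0.35 rad; turns with about 0.12 N m and stays where it is left; screw0 is across from it
- screw2_grip (a point): Point on the axis of screw 2, 26 mm above the cover plate's top, at mid height to grip its T-bar: a flat upright steel bar 46 mm long, 12 mm thick, spanning 8 to 36 mm above the plate. x axis along the bar, z up; with the cover shut and the screw at 0 the bar lies along the trap's x axis. The frame turns with the screw
- screw3 (a joint): Screw 3 of the four cover screws, at the -y side of the cover plate (84 mm from its middle, positions in the trap's frame with the cover shut). 0 = slack, grows clockwise seen from above, hard stop at 2.4 rad = fully home; half way is 1.2 rad. Starts between 0 and 0.35 rad; turns with about 0.12 N m and stays where it is left; screw1 is across from it
- screw3_grip (a point): Point on the axis of screw 3, 26 mm above the cover plate's top, at mid height to grip its T-bar: a flat upright steel bar 46 mm long, 12 mm thick, spanning 8 to 36 mm above the plate. x axis along the bar, z up; with the cover shut and the screw at 0 the bar lies along the trap's x axis. The frame turns with the screw
- cup0: Steel strainer cup, a round tapered hollow cup 45 mm high: foot 35 mm in diameter, widening to 57 mm at 35 mm height, then an upright rim band 63 mm in outer diameter from 35 to 45 mm height to grip across; wall 1.5 mm, solid floor 10.5 mm thick, 120 g (may vary by 30 %). Origin in the centre of its underside, z up. Stands upright on the bench at the start; may be absent. All cups are alike and nest freely with 1 mm play, each 10.5 mm above the one below
- cup1: Steel strainer cup, a round tapered hollow cup 45 mm high: foot 35 mm in diameter, widening to 57 mm at 35 mm height, then an upright rim band 63 mm in outer diameter from 35 to 45 mm height to grip across; wall 1.5 mm, solid floor 10.5 mm thick, 120 g (may vary by 30 %). Origin in the centre of its underside, z up. Stands upright on the bench at the start; may be absent. All cups are alike and nest freely with 1 mm play, each 10.5 mm above the one below
- cup2: Steel strainer cup, a round tapered hollow cup 45 mm high: foot 35 mm in diameter, widening to 57 mm at 35 mm height, then an upright rim band 63 mm in outer diameter from 35 to 45 mm height to grip across; wall 1.5 mm, solid floor 10.5 mm thick, 120 g (may vary by 30 %). Origin in the centre of its underside, z up. Stands upright on the bench at the start; may be absent. All cups are alike and nest freely with 1 mm play, each 10.5 mm above the one below
- cup3: Steel strainer cup, a round tapered hollow cup 45 mm high: foot 35 mm in diameter, widening to 57 mm at 35 mm height, then an upright rim band 63 mm in outer diameter from 35 to 45 mm height to grip across; wall 1.5 mm, solid floor 10.5 mm thick, 120 g (may vary by 30 %). Origin in the centre of its underside, z up. Stands upright on the bench at the start; may be absent. All cups are alike and nest freely with 1 mm play, each 10.5 mm above the one below
- mallet: Hammer lying on the bench, a bystander; origin under it
- brush: Bench brush lying on the bench, a bystander; origin under it
- stone: Rough stone block about 100 x 75 x 115 mm on the bench, a bystander; origin under it
Mind the look-alikes: they are no part of the job. Leave any red look-alike of the cup1 alone.

How it is judged:
By the outcome, as a careful person would: the job done as asked, in the order asked, and still so for the second after the job is handed in, with the robot touching nothing.
Of cup0, cup1, cup2, cup3 only 2 to 4 are there at a start; the rules pass over those that are not, and their reading is None.
At some moment in a run one of cup0, cup1, cup2, cup3 may be knocked a few centimetres aside while the robot is not near it.
Once in a run the grip may slacken for a moment while it holds something.
It also fails if it takes over 210 s, if anything falls off the work surface, if the arm or the gripper's body presses on something with over 40 N, if the wrist force passes 120 N, or if a joint passes its speed limit or range.

## Working session

There is one attempt and no reset: what is moved stays moved. The work goes in short steps, Python scripts to look and compute and a tool call to move; the robot and the scene stay as the last step left them, time stands still between calls to the robot, and variables do not carry over. Pictures are saved under pics/ and viewed, at most 14 in all, crops included, and the job is handed in when it is done.

Besides the shell and the picture viewer there is one more tool, called after "Call:" by a JSON object that holds its "op" and its "data", one argument or row to a line. jog_arm: Moves the arm, as the interface text tells. Its arguments: {"type":"object","properties":{"plan":{"type":"string"},"grip_force":{"type":"number"}},"required":["plan"]}

```bash
ls; mkdir -p pics
cat > h.py <<'E'
import numpy as np, cv2
from rig import env, imaging, job, models
def K(im):
    f=210/np.tan(np.radians(im['fov_y'])/2)
    return np.array([[f,0,im['cx']],[0,f,im['cy']],[0,0,1.]])
def cam(name):
    im=imaging.get_image(name); im['K']=K(im); return im
def rays(im,uv):
    p=cv2.undistortPoints(np.float64(uv).reshape(-1,1,2),im['K'],np.float64(im['distortion']))[:,0]
    return np.c_[p,np.ones(len(p))]
def pts(im,uv,d):   # uv with depth -> world
    c=rays(im,uv)*np.ravel(d)[:,None]; T=im['world_from_camera']; return c@T[:3,:3].T+T[:3,3]
def onz(im,uv,z):
    T=im['world_from_camera']; r=rays(im,uv)@T[:3,:3].T; return T[:3,3]+r*((z-T[2,3])/r[:,2])[:,None]
def proj(im,P):
    Ti=np.linalg.inv(im['world_from_camera']); return cv2.projectPoints(np.float64(P).reshape(-1,1,3),cv2.Rodrigues(Ti[:3,:3])[0],Ti[:3,3],im['K'],np.float64(im['distortion']))[0][:,0]
def cloud(im,mask=None):
    m=im['depth']>0
    if mask is not None: m&=mask
    v,u=np.nonzero(m); return pts(im,np.c_[u,v],im['depth'][v,u]),np.c_[u,v]
def save(im,n): cv2.imwrite('pics/'+n+'.png',im['pixels'][:,:,::-1])
E
python3 - <<'E'
from h import *
s=env.observe(); print(s['position'],s['tool_rot'].tolist() if hasattr(s['tool_rot'],'tolist') else s['tool_rot'],s['grip_width'],env.tcp_to_grasp)
for n in ('top','side'):
    im=cam(n); save(im,n+'0'); print(n,im['fov_y'],im['world_from_camera'].round(3).tolist())
    for q in ('cup0','trap','seat','cover_handle','screw0_grip','screw1_grip','mallet','stone','brush'):
        for r in models.tip_of(n,q)[:6]:
            print(q,np.round(r['at'],1),round(r['confidence'],2), onz(im,[r['at']],0)[0].round(3)[:2])
E
```

```text
pics
[ 0.24546963 -0.49179708  0.20121777] [[0.8947893551458692, 0.44648837756386583, -0.00037231441902776957], [0.4464884348542185, -0.894788295452413, 0.001408496643767377], [0.0002957347969056324, -0.001426541885827121, -0.9999989387590258]] 0.08528204681871474 -0.0187
top 55.29426446788433 [[0.001, -0.997, 0.072, 0.462], [-1.0, -0.001, 0.002, 0.008], [-0.002, -0.072, -0.997, 1.219], [0.0, 0.0, 0.0, 1.0]]
cup0 [226.6 247.5] 0.8 [0.44  0.174]
cup0 [172.1 198.7] 0.72 [0.589 0.344]
cup0 [139.1 190.2] 0.63 [0.615 0.448]
cup0 [176.5 164.6] 0.54 [0.695 0.333]
trap [301.8 222.2] 0.88 [ 0.517 -0.054]
seat [297.7 220.2] 0.64 [ 0.523 -0.041]
cover_handle [372.9 238.1] 0.74 [ 0.469 -0.27 ]
screw0_grip [229.  211.4] 0.52 [0.55  0.168]
screw0_grip [339.5 227.4] 0.47 [ 0.501 -0.169]
screw1_grip [361.3 263.6] 0.52 [ 0.392 -0.234]
mallet [431.2 286.2] 0.94 [ 0.322 -0.448]
stone [222.9 147.4] 0.71 [0.748 0.19 ]
brush [173.8 199.2] 0.68 [0.587 0.339]
brush [295.7 144.4] 0.63 [ 0.758 -0.036]
brush [431.4 285.2] 0.5 [ 0.325 -0.449]
side 45.13045031626581 [[-0.806, -0.416, 0.421, -0.179], [-0.592, 0.5
[... 163 characters left out ...]
04.1] 0.71 [0.599 0.444]
cup0 [275.3 279.5] 0.65 [0.418 0.187]
cup0 [240.1 301.6] 0.64 [0.452 0.322]
cup0 [241.  258.5] 0.54 [0.561 0.185]
trap [285.2 223. ] 0.66 [ 0.542 -0.039]
seat [285.  225.7] 0.8 [ 0.535 -0.028]
cover_handle [336.9 172.5] 0.84 [ 0.546 -0.395]
cover_handle [287.9 225.4] 0.67 [ 0.528 -0.035]
screw0_grip [274.9 280. ] 0.56 [0.418 0.19 ]
screw0_grip [313.9 180.8] 0.46 [ 0.59  -0.296]
screw1_grip [347.4 183.7] 0.57 [ 0.477 -0.361]
screw1_grip [334.4 171.8] 0.43 [ 0.556 -0.393]
mallet [391.  188.7] 0.83 [ 0.328 -0.438]
mallet [315.4 160.6] 0.32 [ 0.656 -0.407]
stone [195.8 236.8] 0.77 [0.748 0.202]
brush [233. 200.] 0.71 [ 0.768 -0.02 ]
brush [241.5 255.8] 0.27 [0.567 0.175]
```

Run:
```python
import cv2
a=cv2.imread('pics/top0.png');cv2.imwrite('pics/t1.png',cv2.resize(a[110:330,90:460],None,fx=2.16,fy=2.16))
a=cv2.imread('pics/side0.png');cv2.imwrite('pics/s1.png',cv2.resize(a[130:350,130:430],None,fx=2.6,fy=2.6))
```

```text
(no output)
```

View pics/t1.png

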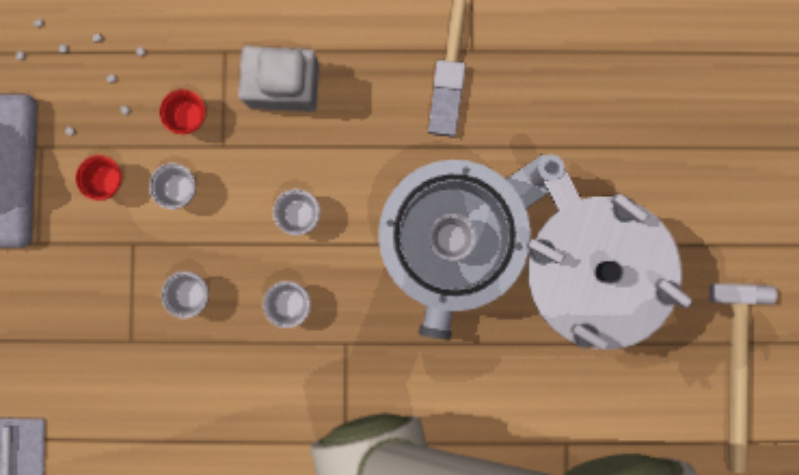

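View pics/s1.png

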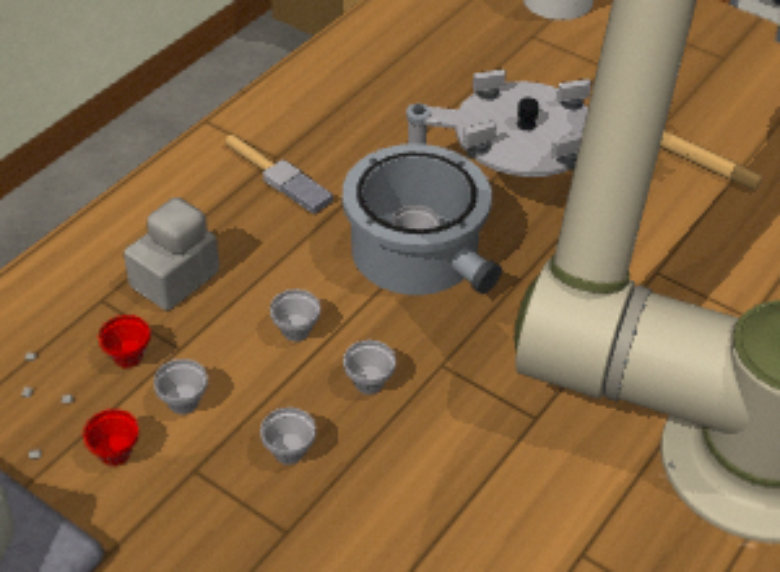

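The top crop (offset 90,110, scale 2.16) shows six cups. Steel-grey ones are at crop (172,186), (296,212), (185,295) and (286,304). Red look-alikes are at (98,177) and (182,111), and I leave those alone. The drum is at (453,237) with the fixed cup in it, the pivot at (550,167) and the open cover at (607,272). The side crop shows the same four grey and two red cups.

```bash
cat >> h.py <<'E'
from scipy.optimize import least_squares
def circ(P,r=None):
    P=P[:,:2]; c0=np.r_[P.mean(0),r or .06]
    f=(lambda c:np.hypot(*(P-c[:2]).T)-r) if r else (lambda c:np.hypot(*(P-c[:2]).T)-c[2])
    s=least_squares(f,c0,loss='soft_l1',f_scale=.002); return s.x,np.sqrt(np.mean(s.fun**2))
def grey(im):
    h=cv2.cvtColor(im['pixels'],cv2.COLOR_RGB2HSV); return h[:,:,1]<70
def cupfit(im,xy,R=.045):
    P,uv=cloud(im,grey(im)); d=np.hypot(*(P[:,:2]-xy).T)
    P=P[(d<R)&(P[:,2]>.036)&(P[:,2]<.052)&(d>.02)]
    return (circ(P,.0305)[0][:2],len(P),P[:,2].max()) if len(P)>8 else (None,len(P),0)
E
python3 - <<'E'
from h import *
for n in ('top','side'):
    im=cam(n); P,uv=cloud(im,grey(im))
    print(n)
    for c in ((.44,.174),(.45,.322),(.589,.344),(.56,.175)):
        c=np.array(c)
        for _ in range(3):
            r=cupfit(im,c)
            if r[0] is not None: c=r[0]
        print('cup',c.round(4),r[1],round(float(r[2]),4))
    d=np.hypot(*(P[:,:2]-[.523,-.045]).T)
    Q=P[(d<.12)&(P[:,2]>.098)&(P[:,2]<.112)]; print('flange',len(Q),np.median(Q[:,2]).round(4))
    c=Q[:,:2].mean(0)
    # inner/outer by angular bins
    for _ in range(3):
        e=Q[:,:2]-c; a=np.floor(np.degrees(np.arctan2(e[:,1],e[:,0]))/6); r=np.hypot(*e.T)
        o=np.array([Q[a==k][np.argmax(r[a==k])] for k in np.unique(a)]); i=np.array([Q[a==k][np.argmin(r[a==k])] for k in np.unique(a)])
        co,ci=circ(o),circ(i); c=(co[0][:2]+ci[0][:2])/2
    print('outer',co[0].round(4),co[1].round(4),'inner',ci[0].round(4),ci[1].round(4))
    for q in ('cover_swing','cover_handle'):
        for r in models.outline_of(n,q)[:2]:
            print(q,round(r['confidence'],2),np.round(r['bbox']),r['region'].sum())
    L=P[(P[:,2]>.112)&(P[:,2]<.124)&(P[:,1]<.03)]; 
    # plate points
    e=L[np.hypot(*(L[:,:2]-[.47,-.27]).T)<.11] if n=='top' else L[np.hypot(*(L[:,:2]-[.47,-.25]).T)<.12]
    print('plate',len(e),e.mean(0).round(4))
    np.save(f'P_{n}.npy',np.c_[P,uv])
    print('high pts', [(zz,P[(P[:,2]>zz)&(P[:,2]<zz+.006)&(P[:,1]>-.4)&(P[:,1]<.0)&(P[:,0]>.36)&(P[:,0]<.68)].shape[0]) for zz in np.arange(.1,.17,.006).round(3)])
E
```

```text
top
cup [0.4316 0.1817] 91 0.0518
cup [0.4441 0.3196] 92 0.0508
cup [0.5926 0.3397] 95 0.0497
cup [0.5574 0.1694] 92 0.0492
flange 1904 0.1058
outer [ 0.5232 -0.0431  0.0972] 0.0013 inner [ 0.5231 -0.0429  0.0701] 0.0006
cover_swing 0.63 [373. 226.  76.  95.] 4379
cover_swing 0.44 [226. 209.  21.  20.] 383
cover_handle 0.59 [370. 232.  68.  79.] 3751
plate 2905 [ 0.4733 -0.2434  0.1192]
high pts [(np.float64(0.1), 637), (np.float64(0.106), 630), (np.float64(0.112), 997), (np.float64(0.118), 2615), (np.float64(0.124), 153), (np.float64(0.13), 31), (np.float64(0.136), 31), (np.float64(0.142), 32), (np.float64(0.148), 131), (np.float64(0.154), 274), (np.float64(0.16), 5), (np.float64(0.166), 0)]
side
cup [0.4335 0.1869] 83 0.0492
cup [0.4454 0.3264] 91 0.0483
cup [0.5945 0.347 ] 94 0.0479
cup [0.5597 0.1753] 75 0.05
flange 955 0.1031
outer [ 0.5245 -0.0392  0.0987] 0.0062 inner [ 0.5246 -0.0376  0.0698] 0.0019
cover_swing 0.81 [319. 180.  68.  42.] 1812
cover_swing 0.23 [309. 200.  96.  88.] 4655
cover_handle 0.79 [325. 177.  62.  39.] 1331
cover_handle 0.21 [402. 192.  33.  20.] 275
plate 1059 [ 0.4804 -0.2217  0.1167]
high pts [(np.float64(0.1), 419), (np.float64(0.106), 209), (np.float64(0.112), 817), (np.float64(0.118), 357), (np.float64(0.124), 60), (np.float64(0.13), 75), (np.float64(0.136), 70), (np.float64(0.142), 68), (np.float64(0.148), 107), (np.float64(0.154), 42), (np.float64(0.16), 0), (np.float64(0.166), 0)]
```

Call:
{"op": "jog_arm", "data": {
  "plan": "0 0 6.6 0 0 0 0;0 0 6.6 0 0 0 0;0 0 6.6 0 0 0 0;0 0 6.6 0 0 0 0;0 0 0 1.1 -3.9 0 0;0 0 0 1.1 -3.9 0 0;0 0 0 1.1 -3.9 0 0;0 0 0 1.1 -3.9 0 0;0 0 0 1.1 -3.9 0 0;0 0 0 1.1 -3.9 0 0",
  "grip_force": 60
}}

```text
time_s: 2.13
position: [0.3111, -0.2561, 0.2019]
tool_rot: [[1.0, 0.001, 0.0], [0.001, -1.0, -0.0], [0.0, 0.0, -1.0]]
ft_force: [1.0, -0.2, -0.3]
grip_width: 0.0854
gripper_force: 0.0
```

Call:
{"op": "jog_arm", "data": {
  "plan": "0 0 0 1.1 -3.9 0 0;0 0 0 1.1 -3.9 0 0;0 0 0 1.1 -3.9 0 0;0 0 0 1.1 -3.9 0 0;0 0 0 1.1 -3.9 0 0;0 0 0 1.1 -3.9 0 0;0 0 0 1.1 -3.9 0 0;0 0 0 1.1 -3.9 0 0;0 0 0 1.1 -3.9 0 0;0 0 0 0 0 0 0"
}}

```text
time_s: 2.97
position: [0.4098, 0.0989, 0.2019]
tool_rot: [[1.0, 0.009, 0.001], [0.009, -1.0, 0.002], [0.001, -0.002, -1.0]]
ft_force: [-0.4, -0.5, -0.2]
grip_width: 0.0854
gripper_force: 0.0
```

Run:
```python
from h import *
s=env.observe(); print(s['time_s'],s['position'],np.array(s['tool_rot']).round(3).tolist(),s['ft_force'],s['q'])
im=cam('wrist'); save(im,'w0'); print(im['world_from_camera'].round(3).tolist(),im['fov_y'])
print(cupfit(im,np.array([.4316,.1817])))
c=np.array([.43,.18]); 
for r in models.tip_of('wrist','cup0'): print(r['at'],r['confidence'],onz(im,[r['at']],0).round(4))
```

```text
2.9667 [0.40982533 0.09889985 0.20190286] [[1.0, 0.009, 0.001], [0.009, -1.0, 0.002], [0.001, -0.002, -1.0]] [-0.36803597 -0.51172344 -0.22796554] [-2.68488158  8.77063129 92.93282009  0.0996466  78.25021579 86.75895927]
[[0.009, -0.96, -0.279, 0.48], [-1.0, -0.009, -0.001, 0.099], [-0.002, 0.279, -0.96, 0.374], [0.0, 0.0, 0.0, 1.0]] 66.01904512101677
(array([0.43337247, 0.18168428]), 843, np.float64(0.04717641711670023))
[214.0, 159.4] 0.92 [[0.4286 0.184  0.    ]]
[93.6, 141.7] 0.65 [[0.447  0.3185 0.    ]]
[219.2, 33.9] 0.56 [[ 0.5583  0.1711 -0.    ]]
```

View pics/w0.png

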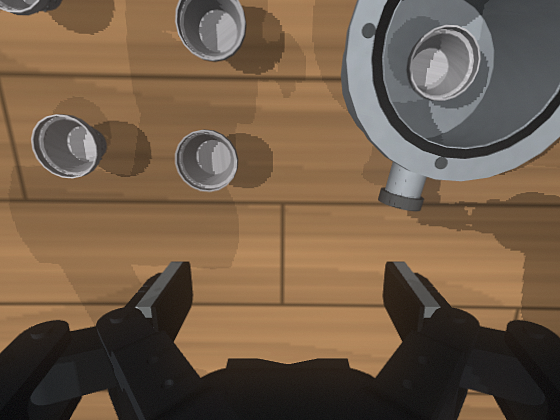

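The wrist picture shows grey cups at (207,160), (68,147) and (211,28), and the drum at upper right. The nearest grey cup, A at (0.433, 0.182), is not red, so I grasp it first.

Call:
{"op": "jog_arm", "data": {
  "plan": "0 0 0 1.2 -4.1 1 0;0 0 0 1.2 -4.1 2 0;0 0 0 0 0 4 0;0 0 0 0 0 4 0;0 0 0 0 0 3 0;0 0 0 0 0 2 0;0 0 0 0 0 2 0;0 0 0 0 0 0 0;0 0 0 0 0 0 120;0 0 0 0 0 0 120"
}}

```text
time_s: 3.9
position: [0.4321, 0.1677, 0.0258]
tool_rot: [[1.0, 0.001, 0.002], [0.001, -1.0, 0.0], [0.002, -0.0, -1.0]]
ft_force: [0.2, -0.3, -0.0]
grip_width: 0.0642
gripper_force: 0.0
```

Call:
{"op": "jog_arm", "data": {
  "plan": "0 0 0 0 0 0 120;0 0 0 0 0 0 120;0 0 0 0 0 0 120;0 0 0 0 0 0 120"
}}

```text
time_s: 4.23
position: [0.4314, 0.1684, 0.0252]
tool_rot: [[1.0, 0.002, 0.001], [0.002, -1.0, 0.0], [0.001, -0.0, -1.0]]
ft_force: [1.0, 0.2, 0.2]
grip_width: 0.0452
gripper_force: 0.0
```

Call:
{"op": "jog_arm", "data": {
  "plan": "0 0 0 0 0 0 0;0 0 0 0 0 0 0;0 0 0 0 0 0 0;0 0 0 0 0 0 0;0 0 0 0 0 0 0;0 0 0 0 0 -4 0;0 0 0 0 0 -4 0;0 0 0 -3 0 0 0;0 0 0 -3 0 0 0;0 0 0 0 0 0 0"
}}

```text
time_s: 5.07
position: [0.3663, 0.1683, 0.1047]
tool_rot: [[1.0, 0.003, -0.003], [0.003, -1.0, -0.0], [-0.003, 0.0, -1.0]]
ft_force: [0.1, 0.3, -0.6]
grip_width: 0.0853
gripper_force: 0.0
```

Run:
```python
from h import *
s=env.observe(); print(s['time_s'],s['position'],s['grip_width'])
im=cam('wrist'); save(im,'w1')
for r in models.tip_of('wrist','cup0'):
    c=onz(im,[r['at']],0)[0]; f=cupfit(im,c[:2]); f=cupfit(im,f[0]) if f[0] is not None else f
    print(r['at'],r['confidence'],c.round(4),f)
```

```text
5.0667 [0.36626872 0.16830416 0.10470199] 0.0852674160667553
[272.5, 119.2] 0.68 [0.4316 0.1806 0.    ] (array([0.43291977, 0.18226215]), 1808, np.float64(0.04747574942387539))
[97.9, 101.0] 0.6 [0.4449 0.3211 0.    ] (array([0.44557151, 0.32131571]), 2865, np.float64(0.047329362106168754))
```

View pics/w1.png

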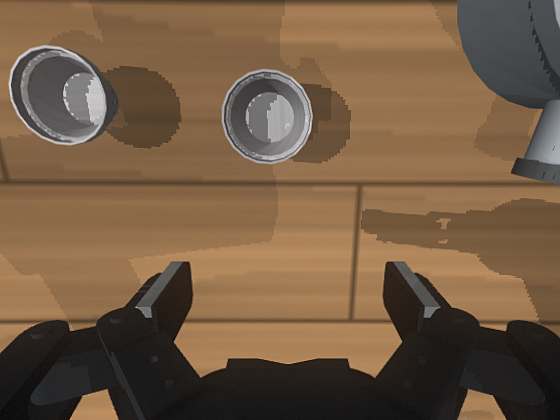

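The wrist picture shows cup A untouched at (267,117), about 14 mm left of the finger midline at column 287. The first descent was simply offset in y, because a row was clipped. I correct that now.

Call:
{"op": "jog_arm", "data": {
  "plan": "0 0 0 3.1 -0.7 0 0;0 0 0 3.1 -0.7 0 0;0 0 0 0 0 0 0;0 0 0 0 0 0 0;0 0 0 0 0 0 0"
}}

```text
time_s: 5.58
position: [0.4331, 0.1823, 0.1041]
tool_rot: [[1.0, 0.002, -0.001], [0.002, -1.0, -0.0], [-0.001, 0.0, -1.0]]
ft_force: [0.1, -0.3, -1.1]
grip_width: 0.0856
gripper_force: 0.0
```

Aligned. I descend 8.2 cm and grip.

Call:
{"op": "jog_arm", "data": {
  "plan": "0 0 0 0 0 4 0;0 0 0 0 0 3 0;0 0 0 0 0 1.2 0;0 0 0 0 0 0 0;0 0 0 0 0 0 120;0 0 0 0 0 0 120;0 0 0 0 0 0 120;0 0 0 0 0 0 120;0 0 0 0 0 0 120;0 0 0 0 0 0 120"
}}

```text
time_s: 6.42
position: [0.4334, 0.1825, 0.0231]
tool_rot: [[1.0, 0.002, 0.001], [0.002, -1.0, 0.0], [0.001, -0.0, -1.0]]
ft_force: [-0.3, -0.2, 0.4]
grip_width: 0.0451
gripper_force: 0.0
```

Run:
```python
from h import *
im=cam('side'); w=cam('wrist')
a=cv2.resize(im['pixels'][220:330,210:320],(440,440)); b=cv2.resize(w['pixels'],(587,440))[:, 100:460]
cv2.imwrite('pics/sw2.png',np.hstack([a,b])[:,:,::-1])
```

```text
(no output)
```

View pics/sw2.png

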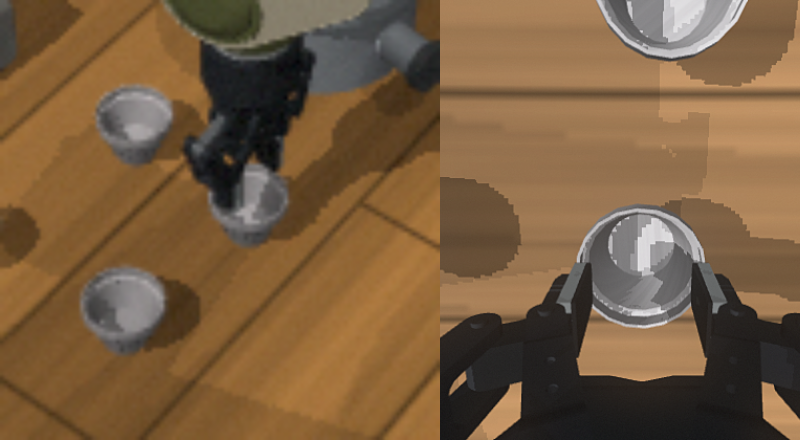

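The side half shows a finger reaching over the cup, and the wrist half shows the pads overlapping the rim. They look to be at or above rim height, so I measure the finger height from the depth.

Run:
```python
from h import *
im=cam('wrist'); s=env.observe(); print(s['grip_width'],s['gripper_force'],s['position'])
v,u=np.mgrid[200:420:1,100:460:1]; d=im['depth'][200:420,100:460]
P=pts(im,np.c_[u.ravel(),v.ravel()],d.ravel()).reshape(220,360,3)
for r in range(245,345,8):
    print(r,[f"{P[r-200,c-100][1]*1e3:.0f},{P[r-200,c-100][2]*1e3:.0f}" for c in range(215,365,10)])
i=cam('side'); P,uv=cloud(i)
m=(np.hypot(P[:,0]-.433,P[:,1]-.186)<.06)&(P[:,2]>.05)&(P[:,2]<.12)
print(P[m][np.argsort(P[m][:,2])][:25].round(3).tolist())
```

```text
0.04460630668483259 0.0 [0.43321822 0.18241302 0.02280887]
245 ['229,-1', '223,0', '210,37', '206,25', '202,14', '196,11', '190,10', '184,10', '178,10', '171,11', '165,11', '160,21', '156,32', '153,45', '138,-0']
253 ['230,0', '210,62', '206,61', '206,26', '202,17', '196,11', '190,12', '184,9', '178,11', '171,11', '165,14', '161,23', '156,34', '157,62', '138,-1']
261 ['215,62', '208,71', '205,68', '206,30', '201,23', '196,16', '190,11', '184,11', '177,10', '171,14', '166,18', '161,27', '156,35', '158,70', '154,71']
269 ['211,77', '207,78', '205,69', '206,32', '201,27', '195,22', '190,18', '184,15', '178,17', '172,20', '166,24', '161,30', '160,57', '159,77', '155,78']
277 ['210,84', '206,84', '205,70', '205,37', '200,31', '195,27', '182,195', '184,23', '178,23', '172,26', '167,30', '162,35', '160,57', '160,82', '157,85']
285 ['209,89', '205,90', '205,71', '205,37', '200,34', '195,32', '189,31', '184,29', '178,29', '172,30', '167,34', '162,37', '160,57', '160,82', '158,91']
293 ['208,93', '205,90', '205,72', '204,45', '200,38', '195,36', '189,35', '184,34', '178,34', '172,36', '167,37'
[... 810 characters left out ...]
 '198,128', '220,-1', '212,0', '205,0', '198,0', '191,0', '184,1', '177,-0', '170,-0', '163,1', '155,1', '148,0', '141,-0', '166,128']
[[0.402, 0.18, 0.05], [0.431, 0.162, 0.052], [0.426, 0.153, 0.052], [0.433, 0.16, 0.054], [0.427, 0.162, 0.056], [0.439, 0.162, 0.056], [0.434, 0.163, 0.056], [0.441, 0.164, 0.056], [0.426, 0.215, 0.058], [0.423, 0.162, 0.058], [0.443, 0.162, 0.058], [0.435, 0.162, 0.059], [0.423, 0.21, 0.06], [0.44, 0.161, 0.06], [0.424, 0.155, 0.06], [0.427, 0.214, 0.06], [0.422, 0.215, 0.061], [0.432, 0.161, 0.061], [0.427, 0.163, 0.061], [0.436, 0.16, 0.061], [0.444, 0.161, 0.061], [0.444, 0.218, 0.062], [0.423, 0.162, 0.062], [0.428, 0.217, 0.063], [0.428, 0.212, 0.063]]
```

The depth puts the pad tips at z ≈ 0.055 with the TCP reading 0.023. The pads therefore sit about 30 mm higher than the stated TCP, above the cup. I use the measured height: open, go 2.4 cm lower and grip.

Call:
{"op": "jog_arm", "data": {
  "plan": "0 0 0 0 0 0 0;0 0 0 0 0 0 0;0 0 0 0 0 0 0;0 0 0 0 0 0 0;0 0 0 0 0 0.8 0;0 0 0 0 0 0.8 0;0 0 0 0 0 0.8 0;0 0 0 0 0 0 0;0 0 0 0 0 0 0;0 0 0 0 0 0 0"
}}

```text
time_s: 7.45
position: [0.4332, 0.1824, -0.0015]
tool_rot: [[1.0, 0.002, -0.0], [0.002, -1.0, -0.0], [-0.0, 0.0, -1.0]]
ft_force: [0.7, 0.9, 0.9]
grip_width: 0.0854
gripper_force: 0.0
```

Call:
{"op": "jog_arm", "data": {
  "plan": "0 0 0 0 0 0 120;0 0 0 0 0 0 120;0 0 0 0 0 0 120;0 0 0 0 0 0 120;0 0 0 0 0 0 120"
}}

```text
time_s: 7.87
position: [0.4335, 0.1825, -0.0005]
tool_rot: [[1.0, 0.002, 0.001], [0.002, -1.0, 0.0], [0.001, -0.0, -1.0]]
ft_force: [-1.7, 0.1, 9.2]
grip_width: 0.0613
gripper_force: 63.7
```

Run:
```python
from h import *
im=cam('wrist'); s=env.observe(); print(s['grip_width'],s['gripper_force'],s['position'],s['ft_force'])
v,u=np.mgrid[200:420:1,100:460:1]; d=im['depth'][200:420,100:460]
P=pts(im,np.c_[u.ravel(),v.ravel()],d.ravel()).reshape(220,360,3)
for r in range(237,330,8):
    print(r,[f"{P[r-200,c-100][1]*1e3:.0f},{P[r-200,c-100][2]*1e3:.0f}" for c in list(range(165,255,10))+list(range(325,405,10))])
```

```text
0.06116452066860425 63.718855935148895 [ 0.43348559  0.18253135 -0.00045922] [-1.36266675  0.03345247  8.95024962]
237 ['252,0', '246,-1', '240,1', '235,1', '229,0', '224,-0', '218,-0', '204,46', '202,29', '164,21', '161,35', '157,39', '144,1', '138,-1', '133,1', '127,1', '121,-1']
245 ['252,-0', '246,1', '241,-0', '235,0', '229,0', '224,1', '209,46', '206,35', '204,22', '163,14', '160,31', '158,46', '144,-0', '138,1', '132,0', '126,-1', '121,1']
253 ['253,0', '247,0', '241,0', '236,-1', '219,38', '215,38', '209,46', '207,33', '204,20', '162,13', '159,25', '156,36', '143,-1', '148,39', '132,1', '126,1', '120,-0']
261 ['253,0', '247,0', '242,-0', '236,0', '217,47', '213,46', '211,36', '207,31', '204,20', '162,14', '159,24', '156,36', '154,46', '150,48', '145,46', '126,-0', '120,0']
269 ['254,-0', '248,-0', '226,47', '219,55', '215,55', '213,48', '211,37', '207,31', '204,22', '163,18', '159,26', '156,36', '153,45', '151,54', '147,54', '141,46', '120,1']
277 ['254,-0', '248,1', '224,54', '217,61', '214,61', '213,49', '211,37', '207,32', '204,23', '163,21', '159,28', '155,36', '153,43', 
[... 380 characters left out ...]
142,65']
301 ['221,81', '218,80', '216,78', '215,72', '213,66', '213,52', '211,43', '207,37', '203,33', '164,31', '160,35', '156,40', '152,43', '152,59', '152,72', '148,72', '147,78']
309 ['221,81', '217,84', '214,83', '214,73', '213,67', '213,52', '210,47', '207,39', '202,37', '164,36', '160,37', '156,44', '141,1', '151,59', '151,72', '151,82', '149,83']
317 ['219,87', '216,88', '213,86', '214,75', '213,68', '226,0', '220,0', '206,45', '202,38', '164,38', '160,42', '156,45', '141,1', '152,62', '151,72', '153,87', '150,87']
325 ['218,90', '215,91', '210,98', '207,98', '213,68', '227,1', '221,0', '214,1', '202,44', '165,42', '161,45', '147,2', '141,-0', '152,63', '159,98', '156,97', '151,91']
```

Gripped, with 61 mm opening and 64 N. With this grip the TCP z reading is about equal to the cup's underside height. I lift and carry it over the drum.

Call:
{"op": "jog_arm", "data": {
  "plan": "0 0 0 0 0 -2 120;0 0 0 0 0 -3.5 120;0 0 0 0 0 -3.5 120;0 0 0 0 0 -3.5 120;0 0 0 0 0 -2 120;0 0 0 1.5 3.75 0 120;0 0 0 1.5 3.75 0 120;0 0 0 1.5 3.75 0 120;0 0 0 1.5 3.75 0 120;0 0 0 1.5 3.75 0 120"
}}

```text
time_s: 8.75
position: [0.5087, -0.0068, 0.1439]
tool_rot: [[1.0, 0.002, 0.0], [0.002, -1.0, -0.0], [0.0, 0.0, -1.0]]
ft_force: [0.7, 0.9, -1.9]
grip_width: 0.0613
gripper_force: 66.6
```

Call:
{"op": "jog_arm", "data": {
  "plan": "0 0 0 1.5 3.75 0 120;0 0 0 0 0 0 120;0 0 0 0 0 0 120;0 0 0 0 0 0 120"
}}

```text
time_s: 9.08
position: [0.5232, -0.0421, 0.1435]
tool_rot: [[1.0, 0.002, -0.001], [0.002, -1.0, 0.001], [-0.001, -0.001, -1.0]]
ft_force: [0.3, -0.1, -0.8]
grip_width: 0.0609
gripper_force: 66.6
```

```bash
cat >> h.py <<'E'
def ring(im,c,zlo=.098,zhi=.112):
    P,_=cloud(im); P=P[(P[:,2]>zlo)&(P[:,2]<zhi)]
    P=P[np.abs(np.hypot(*(P[:,:2]-c).T)-.083)<.02]; c=np.array(c)
    for _ in range(4):
        e=P[:,:2]-c; a=np.floor(np.degrees(np.arctan2(e[:,1],e[:,0]))/4); r=np.hypot(*e.T)
        i=np.array([P[a==k][np.argmin(r[a==k])] for k in np.unique(a)]); o=np.array([P[a==k][np.argmax(r[a==k])] for k in np.unique(a)])
        ci,co=circ(i,.070),circ(o,.098); c=ci[0][:2]
    return ci[0][:2],ci[1],co[0][:2],co[1],len(i),np.median(P[:,2])
E
python3 - <<'E'
from h import *
im=cam('wrist'); s=env.observe(); print(s['grip_width'],s['gripper_force'],s['position'],s['ft_force'],s['tool_rot'])
print(ring(im,[.5232,-.043])); save(im,'w3')
t=cam('top'); print(ring(t,[.5232,-.043]))
E
```

```text
0.061337336156897175 66.57986973412335 [ 0.52309292 -0.04155334  0.14364456] [-0.08570506  0.31900559 -0.5454405 ] [[ 9.99996003e-01  2.77245876e-03 -5.54484279e-04]
 [ 2.77267126e-03 -9.99996083e-01  3.82841140e-04]
 [-5.53420696e-04 -3.84377013e-04 -9.99999773e-01]]
(array([ 0.52301008, -0.04227022]), np.float64(0.009114065086592888), array([ 0.52443132, -0.04243496]), np.float64(0.0017681957525450698), 76, np.float64(0.10535223226584457))
(array([ 0.52982008, -0.03180872]), np.float64(0.011333123279893869), array([ 0.52725926, -0.04535778]), np.float64(0.00872859571359457), 58, np.float64(0.10587023538852325))
```

View pics/w3.png

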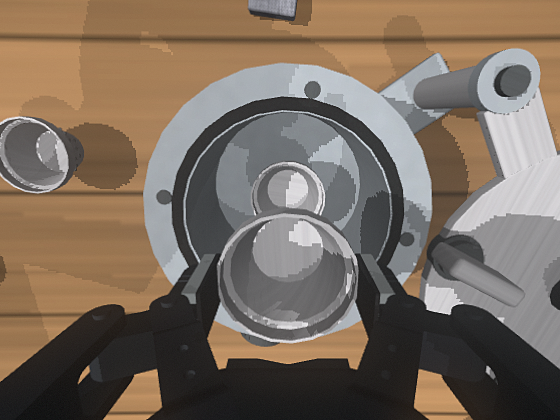

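The wrist picture shows the held cup at (288,275) upright, with the fixed cup behind it at (288,190) in the middle of the drum. The drum centre from the flange is (0.524, -0.0425), which matches the tool. I lower it in.

Call:
{"op": "jog_arm", "data": {
  "plan": "0 0 0 0.1 0.1 3.5 120;0 0 0 0 0 3.5 120;0 0 0 0 0 2.5 120;0 0 0 0 0 1.5 120;0 0 0 0 0 0.8 120;0 0 0 0 0 0.4 120;0 0 0 0 0 0.2 120;0 0 0 0 0 0 120;0 0 0 0 0 0 120"
}}

```text
time_s: 9.93
position: [0.5252, -0.0434, 0.0206]
tool_rot: [[1.0, 0.002, 0.002], [0.002, -1.0, -0.001], [0.002, 0.001, -1.0]]
ft_force: [0.2, 0.1, -0.8]
grip_width: 0.0622
gripper_force: 45.5
```

Call:
{"op": "jog_arm", "data": {
  "plan": "0 0 0 0 0 0.2 120;0 0 0 0 0 0 20;0 0 0 0 0 0 20;0 0 0 0 0 0 20;0 0 0 0 0 0 20;0 0 0 0 0 -1 20;0 0 0 0 0 -3 0;0 0 0 0 0 -4 0;0 0 0 0 0 -4 0;0 0 0 0.5 -3.5 0 0"
}}

```text
time_s: 10.77
position: [0.5328, -0.0128, 0.1455]
tool_rot: [[1.0, -0.003, 0.012], [-0.003, -1.0, -0.005], [0.013, 0.005, -1.0]]
ft_force: [0.8, -0.7, 0.8]
grip_width: 0.0855
gripper_force: 0.0
```

Call:
{"op": "jog_arm", "data": {
  "plan": "0 0 0 0.5 -3.5 0 0;0 0 0 0.5 -3.5 0 0;0 0 0 0.5 -3.5 0 0;0 0 0 0.5 -3.5 0 0;0 0 0 0.5 -3.5 0 0;0 0 0 0 0 0 0;0 0 0 0 0 0 0;0 0 0 0 0 0 0"
}}

```text
time_s: 11.43
position: [0.554, 0.1662, 0.1379]
tool_rot: [[1.0, 0.002, -0.0], [0.002, -1.0, -0.0], [-0.0, 0.0, -1.0]]
ft_force: [0.2, 0.2, 0.7]
grip_width: 0.0857
gripper_force: 0.0
```

```bash
cat > look.py <<'E'
from h import *
import sys
im=cam('wrist'); s=env.observe(); print(s['grip_width'],np.round(s['position'],4),'t',s['time_s'],'yaw',np.degrees(np.arctan2(s['tool_rot'][1][0],s['tool_rot'][0][0])))
R=np.array(s['tool_rot']); p=np.array(s['position'])
c=np.array([float(x) for x in sys.argv[1:3]])
for _ in range(4):
    f=cupfit(im,c,.055)
    if f[0] is None: break
    c=f[0]
print(f, 'tool delta cm', (R.T@(np.r_[c,0]-p)*100).round(2))
t=cam('top'); P,uv=cloud(t); d=np.hypot(*(P[:,:2]-[.524,-.043]).T)
Q=P[(d<.04)&(P[:,2]<.1)]; print('in drum top z',np.percentile(Q[:,2],[50,90,98]).round(4), 'rim ctr',circ(Q[Q[:,2]>np.percentile(Q[:,2],98)-.008],.0305))
for r in models.tip_of('top','cup0'): print(np.round(r['at']),round(r['confidence'],2),onz(t,[r['at']],0)[0][:2].round(3))
E
python3 look.py .558 .170
```

```text
0.08565800178602613 [0.5541 0.1657 0.1379] t 11.4833 yaw 0.06433729251392312
(array([0.55946876, 0.17068203]), 1156, np.float64(0.04766131145270447)) tool delta cm [ 0.54 -0.5  13.79]
in drum top z [0.0309 0.0563 0.066 ] rim ctr (array([ 0.52284483, -0.04379801,  0.0305    ]), np.float64(0.0008224507403609148))
[298. 216.] 0.89 [ 0.535 -0.044]
[178. 245.] 0.51 [0.448 0.325]
[174. 195.] 0.45 [0.601 0.338]
```

Cup one is nested: its rim is at about 0.064 and centred. Now cup D.

Call:
{"op": "jog_arm", "data": {
  "plan": "0 0 0 0.5 -0.5 2 0;0 0 0 0 0 3.5 0;0 0 0 0 0 3.5 0;0 0 0 0 0 3 0;0 0 0 0 0 1.2 0;0 0 0 0 0 0.7 0;0 0 0 0 0 0 0;0 0 0 0 0 0 120;0 0 0 0 0 0 120;0 0 0 0 0 0 120"
}}

```text
time_s: 12.42
position: [0.5604, 0.1715, 0.0009]
tool_rot: [[1.0, 0.002, 0.004], [0.002, -1.0, 0.0], [0.004, -0.0, -1.0]]
ft_force: [-0.8, -1.1, 6.2]
grip_width: 0.061
gripper_force: 65.2
```

Call:
{"op": "jog_arm", "data": {
  "plan": "0 0 0 0 0 0 120;0 0 0 0 0 0 120;0 0 0 0 0 0 120"
}}

```text
time_s: 12.67
position: [0.5604, 0.1715, 0.0009]
tool_rot: [[1.0, 0.002, 0.004], [0.002, -1.0, 0.0], [0.004, -0.0, -1.0]]
ft_force: [-0.6, -1.0, 5.4]
grip_width: 0.0612
gripper_force: 65.3
```

Call:
{"op": "jog_arm", "data": {
  "plan": "0 0 0 0 0 -2 120;0 0 0 0 0 -3.5 120;0 0 0 0 0 -3.5 120;0 0 0 0 0 -3 120;0 0 0 0 0 -2 120;0 0 0 -0.6 3.57 0 120;0 0 0 -0.6 3.57 0 120;0 0 0 -0.6 3.57 0 120;0 0 0 -0.6 3.57 0 120;0 0 0 -0.6 3.57 0 120"
}}

```text
time_s: 13.5
position: [0.5291, -0.0084, 0.1399]
tool_rot: [[1.0, 0.002, 0.002], [0.002, -1.0, -0.001], [0.002, 0.001, -1.0]]
ft_force: [0.8, 0.4, -2.1]
grip_width: 0.0613
gripper_force: 66.0
```

Call:
{"op": "jog_arm", "data": {
  "plan": "0 0 0 -0.6 3.57 0 120;0 0 0 0 0 0 120;0 0 0 0 0 0 120;0 0 0 0 0 0 120;0 0 0 0 0 0 120"
}}

```text
time_s: 13.92
position: [0.5238, -0.0417, 0.1391]
tool_rot: [[1.0, 0.003, 0.001], [0.003, -1.0, -0.0], [0.001, 0.0, -1.0]]
ft_force: [0.2, -0.2, -1.5]
grip_width: 0.0613
gripper_force: 66.1
```

Lower 10.9 cm, then release, rise and head for cup B at (0.4455, 0.3215).

Call:
{"op": "jog_arm", "data": {
  "plan": "0 0 0 0.1 0.1 3.5 120;0 0 0 0 0 3.5 120;0 0 0 0 0 2 120;0 0 0 0 0 1 120;0 0 0 0 0 0.5 120;0 0 0 0 0 0.4 120;0 0 0 0 0 0 120;0 0 0 0 0 0 120"
}}

```text
time_s: 14.58
position: [0.5254, -0.0436, 0.0307]
tool_rot: [[1.0, 0.002, 0.002], [0.002, -1.0, -0.001], [0.002, 0.001, -1.0]]
ft_force: [1.3, -0.1, -1.6]
grip_width: 0.0614
gripper_force: 66.1
```

Call:
{"op": "jog_arm", "data": {
  "plan": "0 0 0 0 0 0 20;0 0 0 0 0 0 20;0 0 0 0 0 0 20;0 0 0 0 0 0 20;0 0 0 0 0 -1 20;0 0 0 0 0 -3 0;0 0 0 0 0 -4 0;0 0 0 0 0 -3.5 0;0 0 0 -0.8 -3.8 0 0;0 0 0 -0.8 -3.8 0 0"
}}

```text
time_s: 15.42
position: [0.5095, 0.0319, 0.1475]
tool_rot: [[1.0, -0.002, 0.005], [-0.002, -1.0, -0.001], [0.005, 0.001, -1.0]]
ft_force: [0.4, 0.6, 0.3]
grip_width: 0.0852
gripper_force: 0.0
```

Call:
{"op": "jog_arm", "data": {
  "plan": "0 0 0 -0.8 -3.8 0 0;0 0 0 -0.8 -3.8 0 0;0 0 0 -0.8 -3.8 0 0;0 0 0 -0.8 -3.8 0 0;0 0 0 -0.8 -3.8 0 0;0 0 0 -0.8 -3.8 0 0;0 0 0 -0.8 -3.8 0 0;0 0 0 0 0 0 0;0 0 0 0 0 0 0;0 0 0 0 0 0 0"
}}

```text
time_s: 16.25
position: [0.4519, 0.298, 0.1451]
tool_rot: [[1.0, 0.002, 0.0], [0.002, -1.0, -0.0], [0.0, 0.0, -1.0]]
ft_force: [-0.0, -0.6, 0.4]
grip_width: 0.0855
gripper_force: 0.0
```

```bash
python3 look.py .445 .3215
```

```text
0.08515162422472378 [0.4522 0.2974 0.145 ] t 16.3 yaw 0.0648496388844894
(array([0.44635357, 0.32194055]), 1109, np.float64(0.047520005547941)) tool delta cm [-0.59 -2.46 14.5 ]
in drum top z [0.042  0.0673 0.0754] rim ctr (array([ 0.52227112, -0.04447327,  0.0305    ]), np.float64(0.0014115576559640367))
[297. 222.] 0.93 [ 0.519 -0.04 ]
[170. 197.] 0.86 [0.595 0.35 ]
[182. 165.] 0.61 [0.693 0.317]
[140. 191.] 0.58 [0.614 0.445]
[178. 242.] 0.4 [0.456 0.324]
```

Two are nested. Now cup B.

Call:
{"op": "jog_arm", "data": {
  "plan": "0 0 0 -0.6 -2.5 1 0;0 0 0 0 0 3.5 0;0 0 0 0 0 3.5 0;0 0 0 0 0 3.5 0;0 0 0 0 0 1.8 0;0 0 0 0 0 1.2 0;0 0 0 0 0 0 0;0 0 0 0 0 0 120;0 0 0 0 0 0 120;0 0 0 0 0 0 120"
}}

```text
time_s: 17.23
position: [0.447, 0.3232, 0.0016]
tool_rot: [[1.0, 0.002, 0.003], [0.002, -1.0, 0.001], [0.003, -0.001, -1.0]]
ft_force: [0.4, -1.7, 3.8]
grip_width: 0.0612
gripper_force: 65.3
```

Call:
{"op": "jog_arm", "data": {
  "plan": "0 0 0 0 0 0 120;0 0 0 0 0 0 120;0 0 0 0 0 0 120"
}}

```text
time_s: 17.48
position: [0.447, 0.3232, 0.0015]
tool_rot: [[1.0, 0.002, 0.003], [0.002, -1.0, 0.001], [0.003, -0.001, -1.0]]
ft_force: [-0.2, -3.4, 5.3]
grip_width: 0.0612
gripper_force: 65.5
```

Call:
{"op": "jog_arm", "data": {
  "plan": "0 0 0 0 0 -2 120;0 0 0 0 0 -3.5 120;0 0 0 0 0 -3.5 120;0 0 0 0 0 -3 120;0 0 0 0 0 -2 120;0 0 0 0.77 3.66 0 120;0 0 0 0.77 3.66 0 120;0 0 0 0.77 3.66 0 120;0 0 0 0.77 3.66 0 120;0 0 0 0.77 3.66 0 120"
}}

```text
time_s: 18.32
position: [0.4848, 0.1386, 0.1408]
tool_rot: [[1.0, 0.002, 0.002], [0.002, -1.0, 0.0], [0.002, -0.0, -1.0]]
ft_force: [0.5, 0.7, -1.7]
grip_width: 0.0614
gripper_force: 65.9
```

Call:
{"op": "jog_arm", "data": {
  "plan": "0 0 0 0.77 3.66 0 120;0 0 0 0.77 3.66 0 120;0 0 0 0.77 3.66 0 120;0 0 0 0.77 3.66 0 120;0 0 0 0.77 3.66 0 120;0 0 0 0 0 0 120;0 0 0 0 0 0 120;0 0 0 0 0 0 120;0 0 0 0 0 0 120"
}}

```text
time_s: 19.07
position: [0.5234, -0.0416, 0.1401]
tool_rot: [[1.0, 0.003, 0.0], [0.003, -1.0, 0.0], [0.0, -0.0, -1.0]]
ft_force: [0.2, -0.1, -1.9]
grip_width: 0.0608
gripper_force: 65.9
```

Call:
{"op": "jog_arm", "data": {
  "plan": "0 0 0 0.1 0.1 3.5 120;0 0 0 0 0 3 120;0 0 0 0 0 1.5 120;0 0 0 0 0 1 120;0 0 0 0 0 0.5 120;0 0 0 0 0 0.4 120;0 0 0 0 0 0 120;0 0 0 0 0 0 120"
}}

```text
time_s: 19.73
position: [0.525, -0.0432, 0.0414]
tool_rot: [[1.0, 0.003, 0.001], [0.003, -1.0, -0.0], [0.001, 0.0, -1.0]]
ft_force: [-0.2, -0.2, -1.1]
grip_width: 0.0609
gripper_force: 65.9
```

Call:
{"op": "jog_arm", "data": {
  "plan": "0 0 0 0 0 0 20;0 0 0 0 0 0 20;0 0 0 0 0 0 20;0 0 0 0 0 0 20;0 0 0 0 0 -1 20;0 0 0 0 0 -3 0;0 0 0 0 0 -4 0;0 0 0 0 0 -2.5 0;0 0 0 0.68 -3.75 0 0;0 0 0 0.68 -3.75 0 0"
}}

```text
time_s: 20.57
position: [0.539, 0.0309, 0.1476]
tool_rot: [[1.0, -0.002, 0.004], [-0.002, -1.0, -0.001], [0.004, 0.001, -1.0]]
ft_force: [0.4, 0.0, -0.3]
grip_width: 0.0853
gripper_force: 0.0
```

Call:
{"op": "jog_arm", "data": {
  "plan": "0 0 0 0.68 -3.75 0 0;0 0 0 0.68 -3.75 0 0;0 0 0 0.68 -3.75 0 0;0 0 0 0.68 -3.75 0 0;0 0 0 0.68 -3.75 0 0;0 0 0 0.68 -3.75 0 0;0 0 0 0.68 -3.75 0 0;0 0 0 0 0 0 0;0 0 0 0 0 0 0;0 0 0 0 0 0 0"
}}

```text
time_s: 21.4
position: [0.585, 0.2936, 0.1454]
tool_rot: [[1.0, 0.002, -0.001], [0.002, -1.0, -0.001], [-0.001, 0.001, -1.0]]
ft_force: [-0.2, -1.0, 0.1]
grip_width: 0.0854
gripper_force: 0.0
```

```bash
python3 look.py .594 .341
```

```text
0.08539668256018752 [0.5851 0.2931 0.1456] t 21.45 yaw 0.06669939223994699
(array([0.59470712, 0.34192806]), 1144, np.float64(0.04682506552145127)) tool delta cm [ 0.97 -4.89 14.56]
in drum top z [0.053  0.0775 0.0857] rim ctr (array([ 0.52205735, -0.04464972,  0.0305    ]), np.float64(0.0013653096445551875))
[298. 220.] 0.96 [ 0.524 -0.041]
[180. 163.] 0.51 [0.699 0.323]
[382. 206.] 0.4 [ 0.568 -0.3  ]
```

Call:
{"op": "jog_arm", "data": {
  "plan": "0 0 0 0.5 -2.45 0 0;0 0 0 0.5 -2.45 0 0;0 0 -6.4 0 0 0 0;0 0 -6.4 0 0 0 0;0 0 -6.4 0 0 0 0;0 0 -6.4 0 0 0 0;0 0 -6.4 0 0 0 0;0 0 -6.4 0 0 0 0;0 0 -6.4 0 0 0 0;0 0 0 0 0 0 0"
}}

```text
time_s: 22.38
position: [0.5953, 0.3419, 0.146]
tool_rot: [[0.706, 0.708, 0.0], [0.708, -0.706, -0.0], [0.0, 0.0, -1.0]]
ft_force: [0.7, 0.6, -0.3]
grip_width: 0.0851
gripper_force: 0.0
```

Call:
{"op": "jog_arm", "data": {
  "plan": "0 0 0 0 0 0 0;0 0 0 0 0 0 0"
}}

```text
time_s: 22.55
position: [0.5952, 0.3425, 0.1458]
tool_rot: [[0.711, 0.703, 0.0], [0.703, -0.711, 0.0], [0.0, 0.0, -1.0]]
ft_force: [-1.1, 0.2, -0.8]
grip_width: 0.0852
gripper_force: 0.0
```

```bash
python3 look.py .5947 .342
```

```text
0.0850577310714712 [0.5951 0.3426 0.1458] t 22.6 yaw 44.734968462300685
(array([0.59466792, 0.34304897]), 1056, np.float64(0.04702079268891152)) tool delta cm [-0.   -0.06 14.58]
in drum top z [0.0523 0.0784 0.0867] rim ctr (array([ 0.52219819, -0.04454204,  0.0305    ]), np.float64(0.001101741935166567))
[297. 219.] 0.91 [ 0.526 -0.038]
[172. 199.] 0.65 [0.588 0.345]
[180. 166.] 0.61 [0.689 0.322]
```

Call:
{"op": "jog_arm", "data": {
  "plan": "0 0 0 0 0 2 0;0 0 0 0 0 3.5 0;0 0 0 0 0 3.5 0;0 0 0 0 0 3 0;0 0 0 0 0 1.5 0;0 0 0 0 0 1.1 0;0 0 0 0 0 0 0;0 0 0 0 0 0 120;0 0 0 0 0 0 120;0 0 0 0 0 0 120"
}}

```text
time_s: 23.53
position: [0.5963, 0.3436, 0.0023]
tool_rot: [[0.708, 0.706, 0.004], [0.706, -0.708, 0.002], [0.004, 0.002, -1.0]]
ft_force: [1.2, 0.1, 2.5]
grip_width: 0.0607
gripper_force: 65.5
```

Call:
{"op": "jog_arm", "data": {
  "plan": "0 0 0 0 0 0 120;0 0 0 0 0 0 120;0 0 0 0 0 -2 120;0 0 0 0 0 -3.5 120;0 0 0 0 0 -3.5 120;0 0 0 0 0 -3 120;0 0 0 0 0 -2 120;0 0 0 0 0 0 120;0 0 0 0 0 0 120"
}}

```text
time_s: 24.28
position: [0.5953, 0.3432, 0.141]
tool_rot: [[0.708, 0.706, 0.003], [0.706, -0.708, 0.001], [0.002, 0.001, -1.0]]
ft_force: [-0.9, -0.1, -2.4]
grip_width: 0.0613
gripper_force: 65.5
```

Call:
{"op": "jog_arm", "data": {
  "plan": "0 0 0 -3.23 2.23 0 120;0 0 0 -3.23 2.23 0 120;0 0 0 -3.23 2.23 0 120;0 0 0 -3.23 2.23 0 120;0 0 0 -3.23 2.23 0 120;0 0 0 -3.23 2.23 0 120;0 0 0 -3.23 2.23 0 120;0 0 0 -3.23 2.23 0 120;0 0 0 -3.23 2.23 0 120;0 0 0 -3.23 2.23 0 120"
}}

```text
time_s: 25.12
position: [0.5222, -0.0444, 0.1383]
tool_rot: [[0.708, 0.706, -0.003], [0.706, -0.708, 0.001], [-0.001, -0.002, -1.0]]
ft_force: [0.9, 0.4, -1.3]
grip_width: 0.0608
gripper_force: 65.6
```

Call:
{"op": "jog_arm", "data": {
  "plan": "0 0 0 0 0 0 120;0 0 0 0 0 0 120;0 0 0 0 0 0 120;0 0 0 0 0 0 120"
}}

```text
time_s: 25.45
position: [0.5236, -0.0418, 0.139]
tool_rot: [[0.707, 0.707, -0.001], [0.707, -0.707, 0.001], [-0.0, -0.001, -1.0]]
ft_force: [0.2, -0.7, -1.3]
grip_width: 0.0613
gripper_force: 65.6
```

Call:
{"op": "jog_arm", "data": {
  "plan": "0 0 0 0 0 3 120;0 0 0 0 0 2.5 120;0 0 0 0 0 1.5 120;0 0 0 0 0 0.8 120;0 0 0 0 0 0.5 120;0 0 0 0 0 0.4 120;0 0 0 0 0 0 120;0 0 0 0 0 0 120"
}}

```text
time_s: 26.12
position: [0.5242, -0.0428, 0.0533]
tool_rot: [[0.708, 0.706, 0.001], [0.706, -0.708, -0.0], [0.001, 0.001, -1.0]]
ft_force: [-0.0, -0.5, -0.0]
grip_width: 0.0609
gripper_force: 65.6
```

Call:
{"op": "jog_arm", "data": {
  "plan": "0 0 0 0 0 0 20;0 0 0 0 0 0 20;0 0 0 0 0 0 20;0 0 0 0 0 0 20;0 0 0 0 0 -1 20;0 0 0 0 0 -3 0;0 0 0 0 0 -4 0;0 0 0 0 0 -4 0;0 0 0 0 0 -4 0;0 0 6.4 0 0 -1 0"
}}

```text
time_s: 26.95
position: [0.5255, -0.0434, 0.2292]
tool_rot: [[0.782, 0.623, 0.01], [0.623, -0.782, -0.003], [0.006, 0.009, -1.0]]
ft_force: [0.7, 0.7, 0.6]
grip_width: 0.0854
gripper_force: 0.0
```

Call:
{"op": "jog_arm", "data": {
  "plan": "0 0 6.4 0 0 0 0;0 0 6.4 0 0 0 0;0 0 6.4 0 0 0 0;0 0 6.4 0 0 0 0;0 0 6.4 0 0 0 0;0 0 6.4 0 0 0 0;0 0 0 -2 3.3 -1 0;0 0 0 -2 3.3 -1 0;0 0 0 -2 3.3 -1 0;0 0 0 -2 3.3 -1 0"
}}

```text
time_s: 27.78
position: [0.4429, -0.1761, 0.2633]
tool_rot: [[1.0, 0.003, 0.0], [0.003, -1.0, -0.0], [0.0, 0.0, -1.0]]
ft_force: [0.5, -0.1, 0.5]
grip_width: 0.0857
gripper_force: 0.0
```

Call:
{"op": "jog_arm", "data": {
  "plan": "0 0 0 -2 3.3 -1 0;0 0 0 0 0 0 0;0 0 0 0 0 0 0;0 0 0 0 0 0 0"
}}

```text
time_s: 28.12
position: [0.4241, -0.2079, 0.2725]
tool_rot: [[1.0, 0.002, -0.0], [0.002, -1.0, 0.0], [-0.0, -0.0, -1.0]]
ft_force: [1.1, -0.8, -1.0]
grip_width: 0.0854
gripper_force: 0.0
```

Run:
```python
from h import *
s=env.observe(); print(s['time_s'],np.round(s['position'],4),s['grip_width'])
t=cam('top'); P,uv=cloud(t); d=np.hypot(*(P[:,:2]-[.524,-.043]).T)
Q=P[(d<.04)&(P[:,2]<.11)]; print('in drum z',np.percentile(Q[:,2],[50,90,98]).round(4), circ(Q[Q[:,2]>np.percentile(Q[:,2],98)-.008],.0305))
im=cam('wrist'); save(im,'w4'); P,uv=cloud(im)
for z0,z1 in ((.112,.124),(.15,.163),(.124,.15)):
    m=(P[:,2]>z0)&(P[:,2]<z1)&(P[:,0]<.7); print(z0,m.sum(),P[m].mean(0).round(4),np.median(P[m][:,2]))
print('ring',ring(im,[.524,-.043]))
for c in ('wrist','top'):
  i=im if c=='wrist' else t
  for q in ('cover_handle','screw0_grip','cover_swing'):
    for r in models.tip_of(c,q)[:5]: print(c,q,np.round(r['at'],1),round(r['confidence'],2),onz(i,[r['at']],.145)[0].round(4))
np.savez('w4.npz',**im)
```

```text
28.1167 [ 0.4241 -0.2079  0.2725] 0.08538941438893528
in drum z [0.0629 0.0885 0.0962] (array([ 0.52129758, -0.04454404,  0.0305    ]), np.float64(0.0014036020753881201))
0.112 29237 [ 0.4852 -0.2292  0.1186] 0.11858666602007911
0.15 3745 [ 0.4849 -0.2333  0.1545] 0.15451617016028468
0.124 1600 [ 0.4766 -0.2296  0.1336] 0.130368812467093
ring (array([ 0.52465023, -0.04278259]), np.float64(0.0007968284311386161), array([ 0.52327301, -0.04201374]), np.float64(0.010486177348422238), 89, np.float64(0.10534976910412036))
wrist cover_handle [318.  136.1] 0.63 [ 0.4749 -0.235   0.145 ]
wrist screw0_grip [226.8 107. ] 0.64 [ 0.4998 -0.1537  0.145 ]Traceback (most recent call last):
  File "<stdin>", line 12, in <module>
ValueError: it knows: brush, cover_handle, cup, mallet, screw0_grip, screw1_grip, screw2_grip, screw3_grip, seat, stone, trap
```

View pics/w4.png

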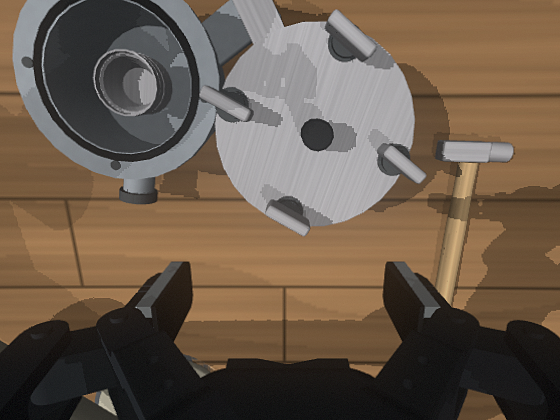

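All four cups are nested; the top rim is at about 0.094 against 0.095 nominal. The picture shows the cover at (317,133), knob in the middle, bars at (227,104), (352,35), (403,165) and (288,218), and the hammer to the right. Next I fit the knob, pivot and bars.

```bash
cat > scr.py <<'E'
from h import *
def bars(im,knob,zlo):
    P,uv=cloud(im); m=(P[:,2]>zlo)&(P[:,2]<zlo+.016)&(np.hypot(*(P[:,:2]-knob).T)<.12); P=P[m]
    k=P[np.hypot(*(P[:,:2]-knob).T)<.03]; out=[]
    kc=circ(k,None)[0] if False else np.r_[(k[:,:2].max(0)+k[:,:2].min(0))/2]
    B=P[np.hypot(*(P[:,:2]-knob).T)>.05]
    img=np.zeros((400,400),np.uint8); ij=np.round((B[:,:2]-knob)*1500+200).astype(int); img[ij[:,1],ij[:,0]]=255
    img=cv2.dilate(img,np.ones((5,5)))
    n,l,st,ce=cv2.connectedComponentsWithStats(img)
    lab=l[ij[:,1],ij[:,0]]
    for i in range(1,n):
        b=B[lab==i]
        if len(b)<25: continue
        r=cv2.minAreaRect((b[:,:2]*1000).astype(np.float32)); bx=cv2.boxPoints(r); e=[bx[1]-bx[0],bx[2]-bx[1]]; e=max(e,key=np.linalg.norm)
        out.append((np.array(r[0])/1000,np.degrees(np.arctan2(e[1],e[0]))%180,max(r[1]),min(r[1]),len(b),np.median(b[:,2])))
    return kc,len(k),out
E
python3 - <<'E'
from scr import *
w=dict(np.load('w4.npz')); 
kc,n,o=bars(w,np.array([.4749,-.235]),.149); print('knob',kc.round(4),n)
for b in o: print(b[0].round(4),np.round(b[1:],3), 'dir from knob',np.degrees(np.arctan2(*(b[0]-kc)[::-1])).round(1),np.hypot(*(b[0]-kc)).round(4))
t=cam('top'); P,uv=cloud(t); Q=P[(np.hypot(*(P[:,:2]-[.609,-.167]).T)<.04)&(P[:,2]>.125)]; print('post',len(Q),Q.mean(0).round(4),Q.min(0).round(4),Q.max(0).round(4))
P,uv=cloud(w); f=P[(uv[:,1]>250)&(P[:,2]>.2)]; print('finger z-TCP', (np.percentile(f[:,2],[0.2,1,5])-.2725).round(4))
C=np.array([.5246,-.0428]); ch=kc-C; D=np.hypot(*ch); q=2*np.arcsin(D/.3); u=ch/D; pv=(C+kc)/2+np.array([-u[1],u[0]])*.15*np.cos(q/2); print('q',q,np.degrees(q),'pivot',pv,'trapyaw',np.degrees(np.arctan2(*(pv-C)[::-1]))+45)
E
```

```text
Traceback (most recent call last):
FileNotFoundError: [Errno 2] No such file or directory: 'w4.npz'
```

Run:
```python
from scr import *
w=cam('wrist')
kc,n,o=bars(w,np.array([.4749,-.235]),.149); print('knob',kc.round(4),n)
for b in o: print(b[0].round(4),np.round(b[1:],3), 'dir from knob',np.degrees(np.arctan2(*(b[0]-kc)[::-1])).round(1),np.hypot(*(b[0]-kc)).round(4))
t=cam('top'); P,uv=cloud(t); Q=P[(np.hypot(*(P[:,:2]-[.609,-.167]).T)<.04)&(P[:,2]>.125)]; print('post',len(Q),Q.mean(0).round(4),Q.min(0).round(4),Q.max(0).round(4))
P,uv=cloud(w); f=P[(uv[:,1]>250)&(P[:,2]>.2)]; print('finger z-TCP', (np.percentile(f[:,2],[0.2,1,5])-.2725).round(4))
C=np.array([.5246,-.0428]); ch=kc-C; D=np.hypot(*ch); q=2*np.arcsin(D/.3); u=ch/D; pv=(C+kc)/2+np.array([-u[1],u[0]])*.15*np.cos(q/2); print('q',q,np.degrees(q),'pivot',pv,'trapyaw',np.degrees(np.arctan2(*(pv-C)[::-1]))+45)
```

```text
knob [ 0.4766 -0.2335] 793
[ 0.4508 -0.3126] [5.1831e+01 4.4894e+01 1.2018e+01 6.7300e+02 1.5400e-01] dir from knob -108.0 0.0832
[ 0.5563 -0.2593] [5.2494e+01 4.5481e+01 1.2334e+01 9.4800e+02 1.5400e-01] dir from knob -17.9 0.0838
[ 0.3969 -0.2075] [5.9232e+01 4.5969e+01 1.2583e+01 5.9800e+02 1.5400e-01] dir from knob 161.9 0.0838
[ 0.5024 -0.154 ] [6.1772e+01 4.5569e+01 1.2045e+01 7.7200e+02 1.5400e-01] dir from knob 72.0 0.0836
post 19 [ 0.6096 -0.1668  0.127 ] [ 0.6029 -0.1723  0.1251] [ 0.6164 -0.1606  0.1308]
finger z-TCP [0.0447 0.049  0.062 ]
q 1.4298441402026143 81.92403459512175 pivot [ 0.61041703 -0.16582616] trapyaw -10.102258468600283
```

Estimates:

| Item | Value |
|---|---|
| Knob | (0.4766, -0.2335) |
| Pivot | (0.610, -0.166) |
| Swing | 82° |
| Trap yaw | about -10° |
| Screw start angles | about 10°, 13°, 20° and 19.5° |

I go above the knob, turn 45° and half close the fingers.

Call:
{"op": "jog_arm", "data": {
  "plan": "0 0 0 2.6 1.3 0 90;0 0 0 2.6 1.3 0 90;0 0 -6.4 0 0 1 90;0 0 -6.4 0 0 1 90;0 0 -6.4 0 0 1 90;0 0 -6.4 0 0 1 90;0 0 -6.4 0 0 1 90;0 0 -6.4 0 0 1 90;0 0 -6.4 0 0 0 90;0 0 0 0 0 0 90"
}}

```text
time_s: 29.25
position: [0.4762, -0.2335, 0.212]
tool_rot: [[0.705, 0.709, -0.001], [0.709, -0.705, 0.001], [-0.0, -0.001, -1.0]]
ft_force: [0.2, -0.3, -0.0]
grip_width: 0.055
gripper_force: 0.0
```

Call:
{"op": "jog_arm", "data": {
  "plan": "0 0 0 0 0 0 90;0 0 0 0 0 0 90;0 0 0 0 0 0 90"
}}

```text
time_s: 29.5
position: [0.4763, -0.234, 0.213]
tool_rot: [[0.709, 0.705, 0.001], [0.705, -0.709, -0.0], [0.0, 0.001, -1.0]]
ft_force: [0.2, 0.0, 0.8]
grip_width: 0.0552
gripper_force: 0.0
```

Run:
```python
from scr import *
w=cam('wrist'); s=env.observe(); p=np.array(s['position']); print(p.round(4),s['grip_width'],s['q'][5])
kc,n,o=bars(w,np.array([.4766,-.2335]),.149); print('knob',kc.round(4),n,'delta tool cm',(np.array(s['tool_rot']).T@(np.r_[kc,.107]-p)*100).round(2))
P,uv=cloud(w); R=np.array(s['tool_rot']); L=(P-p)@R; m=(np.abs(L[:,0])<.014)&(np.abs(L[:,1])<.06)&(L[:,2]>-.12)&(P[:,2]>.165); Q=L[m]; print(len(Q),'finger tip tool z',np.percentile(Q[:,2],[90,98,99.8]).round(4))
```

```text
[ 0.4763 -0.234   0.2129] 0.055651264986794416 6.211845609883771
knob [ 0.4768 -0.2334] 1077 delta tool cm [ 8.000e-02 -1.000e-02  1.059e+01]
36589 finger tip tool z [-0.0688 -0.0452 -0.0361]
```

Call:
{"op": "jog_arm", "data": {
  "plan": "0 0 0 0 0 3.5 90;0 0 0 0 0 3.5 90;0 0 0 0 0 2.5 90;0 0 0 0 0 1.4 90;0 0 0 0 0 0 90;0 0 0 0 0 0 220;0 0 0 0 0 0 220;0 0 0 0 0 0 220;0 0 0 0 0 0 220;0 0 0 0 0 0 220",
  "grip_force": 50
}}

```text
time_s: 30.38
position: [0.4764, -0.2344, 0.1047]
tool_rot: [[0.708, 0.706, 0.001], [0.706, -0.708, -0.001], [-0.0, 0.002, -1.0]]
ft_force: [-2.3, -0.6, 3.6]
grip_width: 0.024
gripper_force: 48.9
```

Call:
{"op": "jog_arm", "data": {
  "plan": "0 0 0 0 0 0 220;0 0 0 0 0 0 220;0 0 0 0 0 0 220"
}}

```text
time_s: 30.63
position: [0.4763, -0.2344, 0.1041]
tool_rot: [[0.708, 0.706, 0.001], [0.706, -0.708, -0.001], [-0.0, 0.001, -1.0]]
ft_force: [-2.6, -1.6, 5.3]
grip_width: 0.0242
gripper_force: 49.2
```

Knob gripped. I swing the cover clockwise about the pivot, which is a constant tool twist per row, with a short test first.

Call:
{"op": "jog_arm", "data": {
  "plan": "0 0 5 0.46 -1.23 0 220;0 0 5 0.46 -1.23 0 220;0 0 0 0 0 0 220;0 0 0 0 0 0 220"
}}

```text
time_s: 30.97
position: [0.466, -0.2088, 0.1039]
tool_rot: [[0.819, 0.573, -0.001], [0.573, -0.819, 0.001], [0.0, -0.001, -1.0]]
ft_force: [-4.4, 2.9, 7.4]
grip_width: 0.0242
gripper_force: 50.0
```

```bash
cat > st.py <<'E'
from h import *
s=env.observe(); p=np.array(s['position']); R=np.array(s['tool_rot']); yaw=np.degrees(np.arctan2(R[1,0],R[0,0]))
pv=np.array([.610,-.166]); r=p[:2]-pv
print('t',s['time_s'],p.round(4),'yaw',yaw.round(2),'r',np.hypot(*r).round(4),'ang',np.degrees(np.arctan2(r[1],r[0])).round(2),'ft',np.round(s['ft_force'],1),'tq',np.round(s['wrist_torque'],2),'w',s['grip_width'],s['gripper_force'],'q',np.round(s['q'],1))
c=R.T@np.r_[pv-p[:2],0]; print('pivot in tool',c.round(4))
E
python3 st.py
```

```text
t 30.9667 [ 0.466  -0.2088  0.1039] yaw 34.99 r 0.1502 ang -163.44 ft [-4.4  2.9  7.4] tq [ 0.39  0.58 -0.22] w 0.02420541079835519 49.976041316986084 q [-37.5  23.5  89.4   0.   67.1  17.5]
pivot in tool [ 0.1425  0.0475 -0.    ]
```

The radius is held at 150 mm with low force. About 72° remain.

Call:
{"op": "jog_arm", "data": {
  "plan": "0 0 5 0.46 -1.23 0 220;0 0 5 0.46 -1.23 0 220;0 0 5 0.46 -1.23 0 220;0 0 5 0.46 -1.23 0 220;0 0 5 0.46 -1.23 0 220;0 0 5 0.46 -1.23 0 220;0 0 5 0.46 -1.23 0 220;0 0 0 0 0 0 220;0 0 0 0 0 0 220"
}}

```text
time_s: 31.72
position: [0.4672, -0.1178, 0.1038]
tool_rot: [[1.0, 0.0, -0.001], [0.0, -1.0, 0.002], [-0.001, -0.002, -1.0]]
ft_force: [-2.8, 5.9, 6.9]
grip_width: 0.0239
gripper_force: 50.4
```

```bash
python3 st.py
```

```text
t 31.7167 [ 0.4672 -0.1178  0.1038] yaw 0.02 r 0.1507 ang 161.33 ft [-2.8  5.9  6.9] tq [ 0.72  0.45 -0.25] w 0.023940466900979583 50.37752687931061 q [-28.3  21.   93.8   0.1  65.3  61.6]
pivot in tool [ 0.1428  0.0483 -0.0002]
```

Call:
{"op": "jog_arm", "data": {
  "plan": "0 0 5 0.46 -1.23 0 220;0 0 5 0.46 -1.23 0 220;0 0 5 0.46 -1.23 0 220;0 0 5 0.46 -1.23 0 220;0 0 5 0.46 -1.23 0 220;0 0 5 0.46 -1.23 0 220;0 0 4 0.37 -0.98 0 220;0 0 0 0 0 0 220;0 0 0 0 0 0 220"
}}

```text
time_s: 32.47
position: [0.5184, -0.0455, 0.1039]
tool_rot: [[0.829, -0.559, 0.0], [-0.559, -0.829, 0.003], [-0.001, -0.003, -1.0]]
ft_force: [-0.3, 8.1, 7.0]
grip_width: 0.024
gripper_force: 50.7
```

Call:
{"op": "jog_arm", "data": {
  "plan": "0 0 1 0.09 -0.25 0 220;0 0 1 0.09 -0.25 0 220;0 0 0 0 0 0 220;0 0 0 0 0 0 220"
}}

```text
time_s: 32.8
position: [0.5213, -0.0432, 0.1037]
tool_rot: [[0.809, -0.587, -0.003], [-0.587, -0.809, 0.002], [-0.003, 0.0, -1.0]]
ft_force: [-6.7, 3.9, 8.2]
grip_width: 0.024
gripper_force: 50.8
```

```bash
python3 st.py
```

```text
t 32.8 [ 0.5213 -0.0432  0.1037] yaw -35.96 r 0.1515 ang 125.84 ft [-6.7  3.9  8.2] tq [0.41 1.13 0.06] w 0.02397823226763946 50.7727575302124 q [-1.770e+01  2.470e+01  8.740e+01  1.000e-01  6.810e+01  1.082e+02]
pivot in tool [ 0.1439  0.0473 -0.0005]
```

Call:
{"op": "jog_arm", "data": {
  "plan": "0 0 1 0.06 -0.25 0 220;0 0 1 0.06 -0.25 0 220;0 0 0 0 0 0 220;0 0 0 0 0 0 220"
}}

```text
time_s: 33.13
position: [0.5254, -0.0403, 0.1037]
tool_rot: [[0.788, -0.615, -0.003], [-0.615, -0.788, 0.001], [-0.003, 0.001, -1.0]]
ft_force: [-6.7, 2.2, 8.3]
grip_width: 0.0239
gripper_force: 50.7
```

```bash
python3 st.py
```

```text
t 33.1333 [ 0.5254 -0.0403  0.1037] yaw -37.96 r 0.1515 ang 123.96 ft [-6.7  2.2  8.3] tq [0.08 1.06 0.1 ] w 0.02394504230448602 50.72930037975311 q [-17.3  25.   86.8   0.   68.3 110.7]
pivot in tool [ 0.144   0.047  -0.0003]
```

Call:
{"op": "jog_arm", "data": {
  "plan": "0 0 1 0.06 -0.25 0 220;0 0 0 0 0 0 220;0 0 0 0 0 0 220"
}}

```text
time_s: 33.38
position: [0.5267, -0.0393, 0.1035]
tool_rot: [[0.778, -0.629, -0.004], [-0.629, -0.778, -0.0], [-0.003, 0.003, -1.0]]
ft_force: [-8.9, -1.3, 8.2]
grip_width: 0.0243
gripper_force: 50.8
```

Call:
{"op": "jog_arm", "data": {
  "plan": "0 0 1 0.06 -0.25 0 220;0 0 0 0 0 0 220;0 0 0 0 0 0 220"
}}

```text
time_s: 33.63
position: [0.528, -0.0383, 0.1034]
tool_rot: [[0.767, -0.642, -0.006], [-0.642, -0.767, -0.001], [-0.004, 0.005, -1.0]]
ft_force: [-12.3, -5.4, 8.9]
grip_width: 0.0242
gripper_force: 50.9
```

```bash
python3 st.py
```

```text
t 33.6333 [ 0.528  -0.0383  0.1034] yaw -39.92 r 0.1517 ang 122.71 ft [-12.3  -5.4   8.9] tq [-1.    2.09  0.44] w 0.024191314967752453 50.90748846530914 q [-16.9  25.3  86.3  -0.2  68.7 113.1]
pivot in tool [ 0.1448  0.0453 -0.0003]
```

Call:
{"op": "jog_arm", "data": {
  "plan": "0 0 0 0 -0.25 0 220;0 0 0 0 0 0 220;0 0 0 0 0 0 220"
}}

```text
time_s: 33.88
position: [0.5291, -0.0375, 0.1033]
tool_rot: [[0.767, -0.642, -0.008], [-0.642, -0.767, -0.003], [-0.004, 0.007, -1.0]]
ft_force: [-14.2, -10.3, 7.9]
grip_width: 0.0239
gripper_force: 51.1
```

Call:
{"op": "jog_arm", "data": {
  "plan": "0 0 0 0 -0.2 0 220;0 0 0 0 0 0 220;0 0 0 0 0 0 220"
}}

```text
time_s: 34.13
position: [0.5298, -0.0369, 0.1031]
tool_rot: [[0.766, -0.642, -0.009], [-0.642, -0.766, -0.005], [-0.004, 0.009, -1.0]]
ft_force: [-17.4, -16.1, 8.1]
grip_width: 0.0238
gripper_force: 51.2
```

Force has risen to 24 N with barely any motion, so the cover is against its stop. I relax, release, rise and back off to look.

Call:
{"op": "jog_arm", "data": {
  "plan": "0 0 0 0 0.45 0 220;0 0 0 0 0 0 90;0 0 0 0 0 0 90;0 0 0 0 0 0 90;0 0 0 0 0 0 90;0 0 0 0 0 -2 90;0 0 0 0 0 -4 60;0 0 0 0 0 -4 60;0 0 0 -3 0 -2 60;0 0 0 -3 0 -2 60"
}}

```text
time_s: 34.97
position: [0.4847, 0.0009, 0.2451]
tool_rot: [[0.765, -0.644, 0.002], [-0.644, -0.765, -0.0], [0.002, -0.001, -1.0]]
ft_force: [-0.8, -0.4, -0.1]
grip_width: 0.0649
gripper_force: 0.0
```

Call:
{"op": "jog_arm", "data": {
  "plan": "0 0 0 0 0 -2 60;0 0 0 0 0 0 60;0 0 0 0 0 0 60;0 0 0 0 0 0 60"
}}

```text
time_s: 35.3
position: [0.4844, 0.0009, 0.2628]
tool_rot: [[0.765, -0.644, -0.001], [-0.644, -0.765, 0.0], [-0.001, 0.0, -1.0]]
ft_force: [0.9, 0.4, -0.1]
grip_width: 0.0652
gripper_force: 0.0
```

```bash
python3 st.py
cat > lk.py <<'E'
from scr import *
w=cam('wrist'); save(w,'last'); s=env.observe(); p=np.array(s['position']); R=np.array(s['tool_rot'])
K0=np.array([.5246,-.0428])
kc,n,o=bars(w,K0,.147); print('knob',kc.round(4),n)
for b in o:
    d=np.degrees(np.arctan2(*(b[0]-kc)[::-1])); print(b[0].round(4),'bar',np.round(b[1:],3),'dir',d.round(1),np.hypot(*(b[0]-kc)).round(4))
P,_=cloud(w); m=(np.hypot(*(P[:,:2]-kc).T)<.09)&(P[:,2]>.108)&(P[:,2]<.128); print('plate z',np.median(P[m][:,2]).round(4),m.sum()); P=P[m]
A=np.c_[P[:,:2]-kc,np.ones(len(P))]; print('tilt mm per 84mm',(np.linalg.lstsq(A,P[:,2],rcond=None)[0][:2]*84).round(2))
E
python3 lk.py
```

```text
t 35.3 [0.4844 0.0009 0.2628] yaw -40.07 r 0.2089 ang 126.96 ft [ 0.9  0.4 -0.1] tq [ 0.01  0.03 -0.04] w 0.06519510630202265 0.0 q [-13.9  12.9  77.3   0.   89.9 116.1]
pivot in tool [ 2.036e-01  4.690e-02 -2.000e-04]
knob [ 0.5253 -0.042 ] 858
[ 0.5099 -0.1242] bar [1.49157e+02 4.60590e+01 1.32480e+01 9.99000e+02 1.54000e-01] dir -100.6 0.0836
[ 0.6076 -0.0571] bar [1.59046e+02 4.61620e+01 1.27050e+01 1.03000e+03 1.54000e-01] dir -10.4 0.0837
[ 0.4433 -0.0265] bar [1.49294e+02 4.56560e+01 1.21050e+01 6.49000e+02 1.54000e-01] dir 169.3 0.0834
[0.5411 0.0405] bar [1.56855e+02 4.55560e+01 1.27340e+01 7.52000e+02 1.54000e-01] dir 79.2 0.0839
plate z 0.1186 26962
tilt mm per 84mm [0.16 0.06]
```

View pics/last.png

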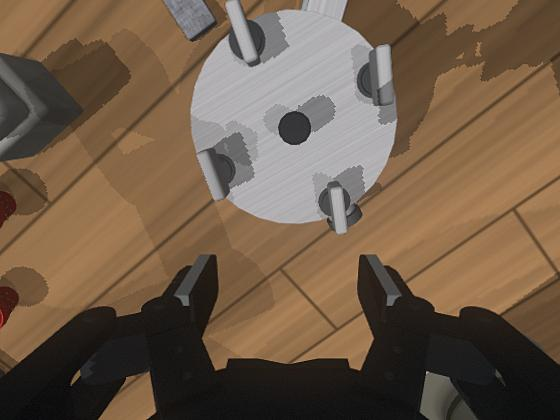

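The cover is shut: centre (0.5253, -0.042), plate bearing -10.4°, level. The picture shows all four bars at (242,32), (382,75), (217,173) and (338,208). Screw angles are about 10.6° (0), 12.7° (1), 20.3° (2) and 20.4° (3). I turn the wrist to yaw ≈159° so both rounds fit within joint 6's range.

Call:
{"op": "jog_arm", "data": {
  "plan": "0 0 -7 0 0 0 130;0 0 -7 0 0 0 130;0 0 -7 0 0 0 130;0 0 -7 0 0 0 130;0 0 -7 0 0 0 130;0 0 -7 0 0 0 130;0 0 -7 0 0 0 130;0 0 -7 0 0 0 130;0 0 -7 0 0 0 130;0 0 -7 0 0 0 130"
}}

```text
time_s: 36.18
position: [0.4844, 0.0007, 0.2624]
tool_rot: [[0.864, 0.504, -0.002], [0.504, -0.864, 0.001], [-0.002, -0.002, -1.0]]
ft_force: [-1.0, -0.1, 1.4]
grip_width: 0.0417
gripper_force: 0.0
```

Call:
{"op": "jog_arm", "data": {
  "plan": "0 0 -7 0 0 0 130;0 0 -7 0 0 0 130;0 0 -7 0 0 0 130;0 0 -7 0 0 0 130;0 0 -7 0 0 0 130;0 0 -7 0 0 0 130;0 0 -7 0 0 0 130;0 0 -7 0 0 0 130;0 0 -7 0 0 0 130;0 0 -7 0 0 0 130"
}}

```text
time_s: 37.02
position: [0.4844, 0.0007, 0.2624]
tool_rot: [[-0.178, 0.984, -0.002], [0.984, 0.178, 0.001], [0.001, -0.002, -1.0]]
ft_force: [0.6, -0.4, -0.2]
grip_width: 0.0421
gripper_force: 0.0
```

Call:
{"op": "jog_arm", "data": {
  "plan": "0 0 -7 0 0 0 130;0 0 -7 0 0 0 130;0 0 -7 0 0 0 130;0 0 -7 0 0 0 130;0 0 -7 0 0 0 130;0 0 -7 0 0 0 130;0 0 -7 0 0 0 130;0 0 -7 0 0 0 130;0 0 -3 0 0 0 130;0 0 0 0 0 0 130"
}}

```text
time_s: 37.85
position: [0.4844, 0.0007, 0.2625]
tool_rot: [[-0.934, 0.358, -0.002], [0.358, 0.934, 0.001], [0.002, -0.0, -1.0]]
ft_force: [-0.5, 0.6, 1.0]
grip_width: 0.0417
gripper_force: 0.0
```

```bash
cat > go.py <<'E'
from h import *
import sys
s=env.observe(); p=np.array(s['position']); R=np.array(s['tool_rot']); yaw=np.degrees(np.arctan2(R[1,0],R[0,0]))
S={'0':(.6079,-.0572),'2':(.4427,-.0268),'1':(.5405,.0406),'3':(.5101,-.1246)}
print('t',s['time_s'],p.round(4),'yaw',yaw.round(2),'ft',np.round(s['ft_force'],1),'q',np.round(s['q'],1),s['grip_width'],s['gripper_force'])
for k in sys.argv[1:]: print(k,(R.T@(np.r_[S[k],.107]-p)*100).round(2))
E
python3 go.py 0 1 2 3
```

```text
t 37.85 [0.4844 0.0007 0.2625] yaw 159.0 ft [-0.5  0.6  1. ] q [-14.   12.9  77.3   0.   89.9 -83. ] 0.041741432076880004 0.0
0 [-13.64  -0.98  15.51]
1 [-3.85  5.74 15.54]
2 [ 2.87 -4.06 15.55]
3 [ -6.93 -10.77  15.53]
```

Call:
{"op": "jog_arm", "data": {
  "plan": "0 0 0 -3.4 -0.25 1.5 130;0 0 0 -3.4 -0.25 1.5 130;0 0 0 -3.4 -0.25 1.5 130;0 0 0 -3.4 -0.25 1.5 130;0 0 0 0 0 0 130;0 0 0 0 0 0 130;0 0 0 0 0 0 130;0 0 0 0 0 0 130"
}}

```text
time_s: 38.52
position: [0.6072, -0.0569, 0.2044]
tool_rot: [[-0.933, 0.36, 0.001], [0.36, 0.933, -0.0], [-0.001, 0.0, -1.0]]
ft_force: [-0.2, -0.3, 0.5]
grip_width: 0.0417
gripper_force: 0.0
```

```bash
python3 go.py 0; python3 lk.py | head -6
```

```text
t 38.5167 [ 0.6072 -0.0569  0.2044] yaw 158.89 ft [-0.2 -0.3  0.5] q [-16.5  27.8  63.9   0.   88.2 -85.4] 0.041718836419503004 0.0
0 [-0.06 -0.    9.74]
knob [ 0.5253 -0.0417] 1482
[ 0.5101 -0.1237] bar [1.49241e+02 4.60690e+01 1.18740e+01 1.44500e+03 1.54000e-01] dir -100.5 0.0833
[ 0.6072 -0.057 ] bar [1.59163e+02 4.49380e+01 1.17050e+01 9.84000e+02 1.54000e-01] dir -10.5 0.0833
[0.5411 0.0406] bar [1.56668e+02 4.55300e+01 1.28680e+01 1.58700e+03 1.54000e-01] dir 79.1 0.0838
plate z 0.1186 39531
tilt mm per 84mm [0.26 0.07]
```

Call:
{"op": "jog_arm", "data": {
  "plan": "0 0 0 0 0 3.5 130;0 0 0 0 0 3.2 130;0 0 0 0 0 2 130;0 0 0 0 0 1 130;0 0 0 0 0 0 130;0 0 0 0 0 0 240;0 0 0 0 0 0 240;0 0 0 0 0 0 240;0 0 0 0 0 0 240;0 0 0 0 0 0 240",
  "grip_force": 60
}}

```text
time_s: 39.4
position: [0.6087, -0.0566, 0.1087]
tool_rot: [[-0.933, 0.359, 0.004], [0.359, 0.933, 0.0], [-0.004, 0.002, -1.0]]
ft_force: [0.6, 5.0, 4.3]
grip_width: 0.0104
gripper_force: 60.9
```

```bash
python3 go.py 0
```

```text
t 39.4 [ 0.6087 -0.0566  0.1087] yaw 158.95 ft [0.6 5.  4.3] q [-16.4  32.2  72.6   0.1  75.  -85.4] 0.010390969155734986 60.92060208320618
0 [ 0.06 -0.08  0.17]
```

Gripped the bar at 10.4 mm. Turning screw 0 by 58°.

Call:
{"op": "jog_arm", "data": {
  "plan": "0 0 6.4 0 0 0 240;0 0 6.4 0 0 0 240;0 0 6.4 0 0 0 240;0 0 6.4 0 0 0 240;0 0 6.4 0 0 0 240;0 0 6.4 0 0 0.05 240;0 0 6.4 0 0 0.05 240;0 0 6.4 0 0 0 240;0 0 6.8 0 0 0 240;0 0 0 0 0 0 240"
}}

```text
time_s: 40.23
position: [0.6087, -0.0569, 0.1074]
tool_rot: [[-0.185, 0.983, 0.004], [0.983, 0.185, 0.0], [-0.001, 0.004, -1.0]]
ft_force: [2.6, 3.9, 4.2]
grip_width: 0.0106
gripper_force: 60.8
```

```bash
python3 go.py 0
```

```text
t 40.2333 [ 0.6087 -0.0569  0.1074] yaw 100.69 ft [2.6 3.9 4.2] q [-16.5  32.2  72.7   0.1  74.8 -27.2] 0.010599394046258176 60.821866393089294
0 [-0.01 -0.09  0.04]
```

Call:
{"op": "jog_arm", "data": {
  "plan": "0 0 0 0 0 0 130;0 0 0 0 0 0 130;0 0 0 0 0 0 130;0 0 0 0 0 -1.5 130;0 0 0 0 0 -4 130;0 0 0 0 0 -4 130;0 0 -6.95 0 0 0 130;0 0 -6.95 0 0 0 130;0 0 -6.95 0 0 0 130;0 0 -6.95 0 0 0 130"
}}

```text
time_s: 41.07
position: [0.6074, -0.0576, 0.2006]
tool_rot: [[-0.631, 0.776, -0.001], [0.776, 0.631, -0.0], [0.0, -0.001, -1.0]]
ft_force: [0.3, 0.1, 0.2]
grip_width: 0.0419
gripper_force: 0.0
```

Call:
{"op": "jog_arm", "data": {
  "plan": "0 0 -6.95 0 0 0 130;0 0 -6.95 0 0 0 130;0 0 -6.95 0 0 0 130;0 0 0 3.16 -1.18 0 130;0 0 0 3.16 -1.18 0 130;0 0 0 3.16 -1.18 0 130;0 0 0 3.16 -1.18 0 130;0 0 0 3.16 -1.18 0 130;0 0 0 0 0 0 130;0 0 0 0 0 0 130"
}}

```text
time_s: 41.9
position: [0.4405, -0.0281, 0.2011]
tool_rot: [[-0.863, 0.506, 0.0], [0.506, 0.863, -0.001], [-0.001, -0.0, -1.0]]
ft_force: [0.4, -0.4, -0.6]
grip_width: 0.0416
gripper_force: 0.0
```

Call:
{"op": "jog_arm", "data": {
  "plan": "0 0 0 0 0 0 130;0 0 0 0 0 0 130"
}}

```text
time_s: 42.07
position: [0.4424, -0.0286, 0.2006]
tool_rot: [[-0.862, 0.506, 0.0], [0.506, 0.862, -0.0], [-0.0, -0.0, -1.0]]
ft_force: [0.9, 0.0, -0.3]
grip_width: 0.042
gripper_force: 0.0
```

```bash
python3 go.py 2; python3 lk.py
```

```text
t 42.0667 [ 0.4424 -0.0286  0.2006] yaw 149.59 ft [ 0.9  0.  -0.3] q [-19.1  11.1  90.2  -0.   78.7 -78.6] 0.04197665169592316 0.0
2 [0.07 0.17 9.36]
knob [ 0.5251 -0.0439] 820
[ 0.5125 -0.1214] bar [1.50152e+02 2.88860e+01 5.11100e+00 1.63000e+02 1.53000e-01] dir -99.2 0.0786
[ 0.4425 -0.0263] bar [1.49881e+02 4.55380e+01 1.16620e+01 1.03200e+03 1.55000e-01] dir 168.0 0.0844
[0.5373 0.0419] bar [1.58469e+02 3.99200e+01 1.22690e+01 8.96000e+02 1.54000e-01] dir 81.9 0.0866
plate z 0.1182 18583
tilt mm per 84mm [-0.79  0.38]
```

Call:
{"op": "jog_arm", "data": {
  "plan": "0 0 0 0 0.2 3.5 130;0 0 0 0 0 3 130;0 0 0 0 0 2 130;0 0 0 0 0 0.8 130;0 0 0 0 0 0 130;0 0 0 0 0 0 240;0 0 0 0 0 0 240;0 0 0 0 0 0 240;0 0 0 0 0 0 240;0 0 0 0 0 0 240"
}}

```text
time_s: 42.95
position: [0.4433, -0.0266, 0.1085]
tool_rot: [[-0.862, 0.506, 0.002], [0.506, 0.862, -0.001], [-0.002, 0.001, -1.0]]
ft_force: [1.4, 1.1, 1.0]
grip_width: 0.0103
gripper_force: 61.3
```

Call:
{"op": "jog_arm", "data": {
  "plan": "0 0 6.1 0 0 0 240;0 0 6.1 0 0 0 240;0 0 6.1 0 0 0 240;0 0 6.1 0 0 0 240;0 0 6.1 0 0 0.05 240;0 0 6.1 0 0 0.05 240;0 0 6.1 0 0 0 240;0 0 6.1 0 0 0 240;0 0 0 0 0 0 240;0 0 0 0 0 0 240"
}}

```text
time_s: 43.78
position: [0.4428, -0.0267, 0.1071]
tool_rot: [[-0.19, 0.982, 0.001], [0.982, 0.19, -0.001], [-0.001, 0.001, -1.0]]
ft_force: [-0.6, -1.2, 2.7]
grip_width: 0.0101
gripper_force: 61.5
```

```bash
python3 go.py 2 1
```

```text
t 43.7833 [ 0.4428 -0.0267  0.1071] yaw 100.93 ft [-0.6 -1.2  2.7] q [-18.8  17.3  99.2  -0.   63.4 -29.7] 0.010063461986450898 61.50404691696167
2 [-0.01 -0.01  0.01]
1 [4.750e+00 1.087e+01 1.000e-02]
```

Call:
{"op": "jog_arm", "data": {
  "plan": "0 0 0 0 0 0 130;0 0 0 0 0 0 130;0 0 0 0 0 0 130;0 0 0 0 0 -1.5 130;0 0 0 0 0 -4 130;0 0 0 0 0 -4 130;0 0 -7 0 0 0 130;0 0 -7 0 0 0 130;0 0 -7 0 0 0 130;0 0 -7 0 0 0 130"
}}

```text
time_s: 44.62
position: [0.4424, -0.0264, 0.2017]
tool_rot: [[-0.632, 0.775, -0.0], [0.775, 0.632, 0.0], [0.0, 0.0, -1.0]]
ft_force: [-0.5, 0.1, -0.9]
grip_width: 0.0417
gripper_force: 0.0
```

Call:
{"op": "jog_arm", "data": {
  "plan": "0 0 -7 0 0 0 130;0 0 -7 0 0 0 130;0 0 -7 0 0 0 130;0 0 -7 0 0 0 130;0 0 0 -2.12 3.34 0 130;0 0 0 -2.12 3.34 0 130;0 0 0 -2.12 3.34 0 130;0 0 0 0 0 0 130;0 0 0 0 0 0 130;0 0 0 0 0 0 130"
}}

```text
time_s: 45.45
position: [0.54, 0.0405, 0.2012]
tool_rot: [[-0.919, 0.394, -0.001], [0.394, 0.919, 0.0], [0.001, -0.0, -1.0]]
ft_force: [0.5, 0.2, 0.2]
grip_width: 0.0419
gripper_force: 0.0
```

```bash
python3 go.py 1; python3 lk.py
```

```text
t 45.45 [0.54   0.0405 0.2012] yaw 156.82 ft [0.5 0.2 0.2] q [ -8.2  21.   75.7  -0.   83.4 -75.1] 0.04185674193208601 0.0
1 [-0.06  0.03  9.42]
knob [ 0.5245 -0.0417] 1202
[ 0.5097 -0.1241] bar [1.50412e+02 4.63230e+01 1.31450e+01 1.14800e+03 1.53000e-01] dir -100.2 0.0838
[ 0.4423 -0.0266] bar [1.00683e+02 4.56710e+01 1.24120e+01 1.35400e+03 1.54000e-01] dir 169.6 0.0837
[0.5396 0.0406] bar [1.57082e+02 4.50890e+01 1.15050e+01 9.88000e+02 1.54000e-01] dir 79.7 0.0837
plate z 0.1178 27895
tilt mm per 84mm [-0.29  0.01]
```

Screw 2 reads 100.7°, so it is half way. Now screw 1, by 56°.

Call:
{"op": "jog_arm", "data": {
  "plan": "0 0 0 0 0 3.5 130;0 0 0 0 0 3.1 130;0 0 0 0 0 2 130;0 0 0 0 0 0.8 130;0 0 0 0 0 0 130;0 0 0 0 0 0 240;0 0 0 0 0 0 240;0 0 0 0 0 0 240;0 0 0 0 0 0 240;0 0 0 0 0 0 240"
}}

```text
time_s: 46.33
position: [0.5412, 0.0409, 0.1087]
tool_rot: [[-0.919, 0.394, 0.002], [0.394, 0.919, 0.0], [-0.002, 0.001, -1.0]]
ft_force: [0.9, 4.2, 2.2]
grip_width: 0.01
gripper_force: 62.4
```

Call:
{"op": "jog_arm", "data": {
  "plan": "0 0 6.2 0 0 0 240;0 0 6.2 0 0 0 240;0 0 6.2 0 0 0 240;0 0 6.2 0 0 0 240;0 0 6.2 0 0 0.05 240;0 0 6.2 0 0 0.05 240;0 0 6.2 0 0 0 240;0 0 6.2 0 0 0 240;0 0 6.4 0 0 0 240;0 0 0 0 0 0 240"
}}

```text
time_s: 47.17
position: [0.5406, 0.0407, 0.1073]
tool_rot: [[-0.183, 0.983, 0.001], [0.983, 0.183, -0.0], [-0.0, 0.001, -1.0]]
ft_force: [-1.1, 3.0, 4.0]
grip_width: 0.01
gripper_force: 62.5
```

```bash
python3 go.py 1 3
```

```text
t 47.1667 [0.5406 0.0407 0.1073] yaw 100.56 ft [-1.1  3.   4. ] q [ -8.2  26.   84.3  -0.   69.6 -18.8] 0.01001319303059449 62.52821445465088
1 [-0.01 -0.02  0.03]
3 [-15.69  -6.03   0.02]
```

Call:
{"op": "jog_arm", "data": {
  "plan": "0 0 0 0 0 0 130;0 0 0 0 0 0 130;0 0 0 0 0 0 130;0 0 0 0 0 -1.5 130;0 0 0 0 0 -4 130;0 0 0 0 0 -4 130;0 0 -7 0 0 0 130;0 0 -7 0 0 0 130;0 0 -7 0 0 0 130;0 0 -7 0 0 0 130"
}}

```text
time_s: 48.0
position: [0.5405, 0.0403, 0.2016]
tool_rot: [[-0.632, 0.775, -0.0], [0.775, 0.632, -0.0], [-0.0, -0.0, -1.0]]
ft_force: [0.5, 0.4, -0.3]
grip_width: 0.0419
gripper_force: 0.0
```

Call:
{"op": "jog_arm", "data": {
  "plan": "0 0 -7 0 0 0 130;0 0 -7 0 0 0 130;0 0 -7 0 0 0 130;0 0 0 -1.15 -3.16 0 130;0 0 0 -1.15 -3.16 0 130;0 0 0 -1.15 -3.16 0 130;0 0 0 -1.15 -3.16 0 130;0 0 0 -1.15 -3.16 0 130;0 0 0 0 0 0 130;0 0 0 0 0 0 130"
}}

```text
time_s: 48.83
position: [0.5103, -0.1264, 0.2014]
tool_rot: [[-0.863, 0.505, -0.001], [0.505, 0.863, 0.0], [0.001, -0.0, -1.0]]
ft_force: [-0.6, 0.4, 0.4]
grip_width: 0.0422
gripper_force: 0.0
```

Call:
{"op": "jog_arm", "data": {
  "plan": "0 0 0 0 0 0 130;0 0 0 0 0 0 130"
}}

```text
time_s: 49.0
position: [0.5107, -0.124, 0.2016]
tool_rot: [[-0.865, 0.502, -0.0], [0.502, 0.865, 0.0], [0.0, 0.0, -1.0]]
ft_force: [-0.0, 0.4, 0.0]
grip_width: 0.0419
gripper_force: 0.0
```

```bash
python3 go.py 3; python3 lk.py
```

```text
t 49.0 [ 0.5107 -0.124   0.2016] yaw 149.86 ft [-0.   0.4  0. ] q [-26.6  19.4  78.2   0.   82.5 -86.4] 0.04188380018984052 0.0
3 [ 0.02 -0.09  9.46]
knob [ 0.5242 -0.0423] 1329
[ 0.5093 -0.1243] bar [1.50076e+02 4.54140e+01 1.18260e+01 1.01900e+03 1.54000e-01] dir -100.3 0.0833
[ 0.6076 -0.0578] bar [1.00582e+02 4.61090e+01 1.30690e+01 1.06400e+03 1.53000e-01] dir -10.5 0.0849
[ 0.4422 -0.027 ] bar [1.00561e+02 4.62270e+01 1.23480e+01 1.53200e+03 1.53000e-01] dir 169.5 0.0834
[0.5399 0.0401] bar [1.01231e+02 4.55850e+01 1.28320e+01 1.47000e+03 1.52000e-01] dir 79.2 0.0838
plate z 0.1174 36109
tilt mm per 84mm [-0.15 -0.53]
```

Screws 0, 2 and 1 are half way. Now screw 3, by 49°.

Call:
{"op": "jog_arm", "data": {
  "plan": "0 0 0 0 0 3.5 130;0 0 0 0 0 3.1 130;0 0 0 0 0 2 130;0 0 0 0 0 0.8 130;0 0 0 0 0 0 130;0 0 0 0 0 0 240;0 0 0 0 0 0 240;0 0 0 0 0 0 240;0 0 0 0 0 0 240;0 0 0 0 0 0 240"
}}

```text
time_s: 49.88
position: [0.5114, -0.1249, 0.1087]
tool_rot: [[-0.864, 0.503, 0.003], [0.503, 0.864, -0.001], [-0.003, 0.001, -1.0]]
ft_force: [2.4, 3.2, 3.9]
grip_width: 0.0103
gripper_force: 60.8
```

Call:
{"op": "jog_arm", "data": {
  "plan": "0 0 6.1 0 0 0 240;0 0 6.1 0 0 0 240;0 0 6.1 0 0 0 240;0 0 6.1 0 0 0 240;0 0 6.1 0 0 0.05 240;0 0 6.1 0 0 0.05 240;0 0 6.1 0 0 0 240;0 0 6.3 0 0 0 240;0 0 0 0 0 0 240;0 0 0 0 0 0 240"
}}

```text
time_s: 50.72
position: [0.5106, -0.1258, 0.1076]
tool_rot: [[-0.186, 0.983, 0.001], [0.983, 0.186, -0.002], [-0.002, 0.0, -1.0]]
ft_force: [-3.2, -1.5, 5.6]
grip_width: 0.0103
gripper_force: 61.1
```

```bash
python3 go.py 3 0
```

```text
t 50.7167 [ 0.5106 -0.1258  0.1076] yaw 100.71 ft [-3.2 -1.5  5.6] q [-26.7  24.6  86.8  -0.1  68.5 -37.4] 0.010274792707479271 61.08805060386658
3 [ 0.12 -0.03  0.06]
0 [ 4.93 10.83  0.06]
```

Call:
{"op": "jog_arm", "data": {
  "plan": "0 0 0 0 0 0 130;0 0 0 0 0 0 130;0 0 0 0 0 0 130;0 0 0 0 0 -1.5 130;0 0 0 0 0 -4 130;0 0 0 0 0 -4 130;0 0 0 1.64 3.61 0 130;0 0 0 1.64 3.61 0 130;0 0 0 1.64 3.61 0 130;0 0 0 0 0 0 130"
}}

```text
time_s: 51.55
position: [0.6113, -0.0527, 0.2005]
tool_rot: [[-0.191, 0.982, 0.001], [0.982, 0.191, 0.001], [0.001, 0.001, -1.0]]
ft_force: [0.5, -0.2, -1.3]
grip_width: 0.0417
gripper_force: 0.0
```

Call:
{"op": "jog_arm", "data": {
  "plan": "0 0 0 0 0 0 130;0 0 0 0 0 0 130;0 0 0 0 0 0 130"
}}

```text
time_s: 51.8
position: [0.6071, -0.057, 0.2017]
tool_rot: [[-0.186, 0.983, -0.0], [0.983, 0.186, -0.0], [-0.0, -0.0, -1.0]]
ft_force: [-0.6, 0.3, -0.1]
grip_width: 0.0415
gripper_force: 0.0
```

```bash
python3 go.py 0; python3 lk.py
```

```text
t 51.8 [ 0.6071 -0.057   0.2017] yaw 100.72 ft [-0.6  0.3 -0.1] q [-16.5  28.   64.2  -0.   87.9 -27.2] 0.04154087838234702 0.0
0 [-0.03  0.08  9.47]
knob [ 0.5249 -0.0419] 1352
[ 0.51   -0.1236] bar [1.00373e+02 4.50830e+01 1.19160e+01 9.03000e+02 1.53000e-01] dir -100.4 0.0831
[ 0.6075 -0.0567] bar [1.01197e+02 4.57160e+01 1.14300e+01 9.79000e+02 1.53000e-01] dir -10.2 0.0839
[ 0.4428 -0.0266] bar [1.00742e+02 4.53390e+01 1.31260e+01 1.61100e+03 1.53000e-01] dir 169.5 0.0836
[0.5402 0.0407] bar [1.00143e+02 4.61630e+01 1.30480e+01 1.62200e+03 1.53000e-01] dir 79.5 0.084
plate z 0.1171 36319
tilt mm per 84mm [-0.23  0.04]
```

All four are half way and the plate is level. Second round, starting with screw 0, about 70° to the stop.

Call:
{"op": "jog_arm", "data": {
  "plan": "0 0 0 0 0 3.5 130;0 0 0 0 0 3.2 130;0 0 0 0 0 2 130;0 0 0 0 0 1 130;0 0 0 0 0 0 130;0 0 0 0 0 0 240;0 0 0 0 0 0 240;0 0 0 0 0 0 240;0 0 0 0 0 0 240;0 0 0 0 0 0 240",
  "grip_force": 70
}}

```text
time_s: 52.68
position: [0.6083, -0.0567, 0.106]
tool_rot: [[-0.187, 0.982, 0.002], [0.982, 0.187, -0.001], [-0.001, 0.002, -1.0]]
ft_force: [-1.4, -0.4, 6.5]
grip_width: 0.0104
gripper_force: 72.1
```

Call:
{"op": "jog_arm", "data": {
  "plan": "0 0 6.6 0 0 0 240;0 0 6.6 0 0 0 240;0 0 6.6 0 0 0 240;0 0 6.6 0 0 0.05 240;0 0 6.6 0 0 0 240;0 0 6.6 0 0 0.05 240;0 0 6.6 0 0 0 240;0 0 6.6 0 0 0.05 240;0 0 6.6 0 0 0 240;0 0 6.6 0 0 0 240"
}}

```text
time_s: 53.52
position: [0.6083, -0.0567, 0.1046]
tool_rot: [[0.825, 0.566, 0.002], [0.566, -0.825, -0.001], [0.001, 0.002, -1.0]]
ft_force: [-2.4, -1.3, 6.4]
grip_width: 0.0103
gripper_force: 72.5
```

```bash
python3 go.py 0; python3 st.py
```

```text
t 53.5167 [ 0.6083 -0.0567  0.1046] yaw 34.46 ft [-2.4 -1.3  6.4] q [-16.4  32.4  72.9  -0.   74.5  39.2] 0.010277007516691207 72.49559998512268
0 [-0.06  0.02 -0.24]
t 53.5167 [ 0.6083 -0.0567  0.1046] yaw 34.46 r 0.1093 ang 90.9 ft [-2.4 -1.3  6.4] tq [-0.48  0.36  0.17] w 0.010277007516691207 72.49559998512268 q [-16.4  32.4  72.9  -0.   74.5  39.2]
pivot in tool [-0.0604  0.0911  0.0002]
```

Call:
{"op": "jog_arm", "data": {
  "plan": "0 0 1 0 0 0 240;0 0 1 0 0 0 240;0 0 1 0 0 0 240;0 0 0 0 0 0 240;0 0 0 0 0 0 240"
}}

```text
time_s: 53.93
position: [0.6083, -0.0567, 0.1045]
tool_rot: [[0.85, 0.527, 0.002], [0.527, -0.85, -0.001], [0.001, 0.002, -1.0]]
ft_force: [-2.6, -0.9, 7.6]
grip_width: 0.0101
gripper_force: 72.5
```

```bash
python3 go.py 0; python3 st.py
```

```text
t 53.9333 [ 0.6083 -0.0567  0.1045] yaw 31.78 ft [-2.6 -0.9  7.6] q [-16.4  32.4  72.9  -0.   74.5  41.8] 0.01006460410910745 72.49643683433533
0 [-0.06  0.02 -0.25]
t 53.9333 [ 0.6083 -0.0567  0.1045] yaw 31.78 r 0.1093 ang 90.9 ft [-2.6 -0.9  7.6] tq [-0.51  0.4   0.13] w 0.01006460410910745 72.49643683433533 q [-16.4  32.4  72.9  -0.   74.5  41.8]
pivot in tool [-0.0561  0.0938  0.0002]
```

Call:
{"op": "jog_arm", "data": {
  "plan": "0 0 1 0 0 0 240;0 0 1 0 0 0 240;0 0 1 0 0 0 240;0 0 0 0 0 0 240;0 0 0 0 0 0 240"
}}

```text
time_s: 54.35
position: [0.6087, -0.0567, 0.1046]
tool_rot: [[0.876, 0.483, 0.003], [0.483, -0.876, -0.002], [0.002, 0.003, -1.0]]
ft_force: [-1.0, -0.2, 5.8]
grip_width: 0.0104
gripper_force: 74.7
```

```bash
python3 st.py
```

```text
t 54.35 [ 0.6087 -0.0567  0.1046] yaw 28.89 r 0.1093 ang 90.69 ft [-1.  -0.2  5.8] tq [-0.47  0.08  1.02] w 0.010438354598468617 74.70879147891537 q [-16.4  32.4  72.9  -0.1  74.5  44.7]
pivot in tool [-0.0516  0.0963  0.0002]
```

Screw 0 is home: torque jumped to 1.0 N m at the stop. Next is screw 2.

Call:
{"op": "jog_arm", "data": {
  "plan": "0 0 0 0 0 0 130;0 0 0 0 0 0 130;0 0 0 0 0 0 130;0 0 0 0 0 -1.5 130;0 0 0 0 0 -4 130;0 0 0 0 0 -4 130;0 0 -7.1 0 0 0 130;0 0 -7.1 0 0 0 130;0 0 -7.1 0 0 0 130;0 0 -7.1 0 0 0 130"
}}

```text
time_s: 55.18
position: [0.6078, -0.0562, 0.1981]
tool_rot: [[0.537, 0.843, -0.0], [0.843, -0.537, 0.0], [0.0, -0.0, -1.0]]
ft_force: [0.5, 0.8, 0.1]
grip_width: 0.0418
gripper_force: 0.0
```

Call:
{"op": "jog_arm", "data": {
  "plan": "0 0 -7.1 0 0 0 130;0 0 -7.1 0 0 0 130;0 0 -7.1 0 0 0 130;0 0 -7.1 0 0 0 130;0 0 -7.1 0 0 0 130;0 0 -7.1 0 0 0 130;0 0 -0.9 0 0 0 130;0 0 0 1.2 -3.15 0 130;0 0 0 1.2 -3.15 0 130;0 0 0 1.2 -3.15 0 130"
}}

```text
time_s: 56.02
position: [0.507, -0.0382, 0.1975]
tool_rot: [[-0.181, 0.983, -0.001], [0.983, 0.181, 0.0], [0.001, -0.001, -1.0]]
ft_force: [0.1, -0.8, 0.5]
grip_width: 0.0416
gripper_force: 0.0
```

Call:
{"op": "jog_arm", "data": {
  "plan": "0 0 0 1.2 -3.15 0 130;0 0 0 1.2 -3.15 0 130;0 0 0 0 0 0 130;0 0 0 0 0 0 130;0 0 0 0 0 0 130;0 0 0 0 0 0 130"
}}

```text
time_s: 56.52
position: [0.4429, -0.0268, 0.1982]
tool_rot: [[-0.184, 0.983, 0.001], [0.983, 0.184, -0.0], [-0.0, 0.0, -1.0]]
ft_force: [0.6, -0.2, 0.8]
grip_width: 0.042
gripper_force: 0.0
```

```bash
python3 go.py 2; python3 lk.py
```

```text
t 56.5167 [ 0.4429 -0.0268  0.1982] yaw 100.59 ft [ 0.6 -0.2  0.8] q [-18.8  11.3  90.4   0.   78.3 -29.4] 0.04195980026661679 0.0
2 [ 0.01 -0.03  9.12]
knob [ 0.5253 -0.0416] 1135
[ 0.5062 -0.1267] bar [ 99.974  21.129   3.779 100.      0.151] dir -102.6 0.0871
[ 0.608 -0.057] bar [3.1552e+01 4.6648e+01 1.2901e+01 1.0040e+03 1.5100e-01] dir -10.5 0.0842
[ 0.443  -0.0256] bar [1.00983e+02 4.54360e+01 1.16490e+01 1.04300e+03 1.54000e-01] dir 169.0 0.0838
[0.5411 0.0409] bar [1.00622e+02 4.55130e+01 1.21290e+01 1.33600e+03 1.52000e-01] dir 79.2 0.084
plate z 0.1166 25931
tilt mm per 84mm [-0.8   0.24]
```

Call:
{"op": "jog_arm", "data": {
  "plan": "0 0 0 0 0 3.5 130;0 0 0 0 0 3 130;0 0 0 0 0 2 130;0 0 0 0 0 0.8 130;0 0 0 0 0 0 130;0 0 0 0 0 0 240;0 0 0 0 0 0 240;0 0 0 0 0 0 240;0 0 0 0 0 0 240;0 0 0 0 0 0 240"
}}

```text
time_s: 57.4
position: [0.4431, -0.0269, 0.1061]
tool_rot: [[-0.185, 0.983, 0.003], [0.983, 0.185, -0.001], [-0.002, 0.003, -1.0]]
ft_force: [4.5, -0.5, 0.1]
grip_width: 0.0098
gripper_force: 72.0
```

Call:
{"op": "jog_arm", "data": {
  "plan": "0 0 6.6 0 0 0 240;0 0 6.6 0 0 0 240;0 0 6.6 0 0 0 240;0 0 6.6 0 0 0.05 240;0 0 6.6 0 0 0 240;0 0 6.6 0 0 0.05 240;0 0 6.6 0 0 0 240;0 0 6.6 0 0 0.05 240;0 0 6.6 0 0 0 240;0 0 6.6 0 0 0 240"
}}

```text
time_s: 58.23
position: [0.4419, -0.0264, 0.1043]
tool_rot: [[0.825, 0.564, 0.0], [0.564, -0.825, -0.0], [0.0, 0.0, -1.0]]
ft_force: [-1.5, 0.7, 4.1]
grip_width: 0.0097
gripper_force: 72.6
```

Call:
{"op": "jog_arm", "data": {
  "plan": "0 0 1 0 0 0 240;0 0 1 0 0 0 240;0 0 1 0 0 0 240;0 0 1 0 0 0 240;0 0 1 0 0 0 240;0 0 0.7 0 0 0 240;0 0 0 0 0 0 240;0 0 0 0 0 0 240"
}}

```text
time_s: 58.9
position: [0.4417, -0.0263, 0.1036]
tool_rot: [[0.874, 0.486, -0.001], [0.486, -0.874, 0.0], [-0.001, -0.001, -1.0]]
ft_force: [-3.4, 2.1, 5.4]
grip_width: 0.0102
gripper_force: 75.0
```

```bash
python3 st.py; python3 go.py 2 1
```

```text
t 58.9 [ 0.4417 -0.0263  0.1036] yaw 29.08 r 0.2188 ang 140.31 ft [-3.4  2.1  5.4] tq [0.27 0.2  0.98] w 0.010212758081518076 74.9898408120498 q [-18.8  17.5  99.6  -0.   62.9  42.1]
pivot in tool [ 7.920e-02  2.039e-01 -1.000e-04]
t 58.9 [ 0.4417 -0.0263  0.1036] yaw 29.08 ft [-3.4  2.1  5.4] q [-18.8  17.5  99.6  -0.   62.9  42.1] 0.010212758081518076 74.9898408120498
2 [ 0.06  0.09 -0.34]
1 [11.89 -1.04 -0.34]
```

Call:
{"op": "jog_arm", "data": {
  "plan": "0 0 0 0 0 0 130;0 0 0 0 0 0 130;0 0 0 0 0 0 130;0 0 0 0 0 -1.5 130;0 0 0 0 0 -4 130;0 0 0 0 0 -4 130;0 0 -7.1 0 0 0 130;0 0 -7.1 0 0 0 130;0 0 -7.1 0 0 0 130;0 0 -7.1 0 0 0 130"
}}

```text
time_s: 59.73
position: [0.4421, -0.0267, 0.1987]
tool_rot: [[0.535, 0.845, 0.0], [0.845, -0.535, -0.0], [0.0, 0.0, -1.0]]
ft_force: [0.8, 0.0, 0.1]
grip_width: 0.0415
gripper_force: 0.0
```

Call:
{"op": "jog_arm", "data": {
  "plan": "0 0 -7.1 0 0 0 130;0 0 -7.1 0 0 0 130;0 0 -7.1 0 0 0 130;0 0 -7.1 0 0 0 130;0 0 -7.1 0 0 0 130;0 0 -7.1 0 0 0 130;0 0 -0.7 0 0 0 130;0 0 0 1.59 3.64 0 130;0 0 0 1.59 3.64 0 130;0 0 0 1.59 3.64 0 130"
}}

```text
time_s: 60.57
position: [0.5417, 0.0413, 0.1988]
tool_rot: [[-0.18, 0.984, 0.001], [0.984, 0.18, -0.0], [-0.0, 0.0, -1.0]]
ft_force: [-0.2, -1.2, 0.9]
grip_width: 0.0417
gripper_force: 0.0
```

Call:
{"op": "jog_arm", "data": {
  "plan": "0 0 0 0 0 0 130;0 0 0 0 0 0 130;0 0 0 0 0 0 130;0 0 0 0 0 0 130"
}}

```text
time_s: 60.9
position: [0.5398, 0.04, 0.1987]
tool_rot: [[-0.183, 0.983, -0.0], [0.983, 0.183, -0.0], [-0.0, -0.0, -1.0]]
ft_force: [1.1, -0.2, 1.2]
grip_width: 0.0416
gripper_force: 0.0
```

```bash
python3 go.py 1; python3 lk.py
```

```text
t 60.9 [0.5398 0.04   0.1987] yaw 100.55 ft [ 1.1 -0.2  1.2] q [ -8.3  21.1  76.   -0.   82.9 -18.8] 0.04158632028435516 0.0
1 [0.05 0.09 9.17]
knob [ 0.5272 -0.0415] 872
[ 0.5973 -0.0632] bar [3.0559e+01 2.0926e+01 1.2294e+01 3.3900e+02 1.5200e-01] dir -17.2 0.0734
[ 0.4429 -0.0256] bar [3.1770e+01 4.6107e+01 1.2874e+01 9.6400e+02 1.5200e-01] dir 169.4 0.0857
[0.5414 0.0411] bar [1.00292e+02 4.63560e+01 1.15770e+01 1.00700e+03 1.52000e-01] dir 80.2 0.0838
plate z 0.116 18380
tilt mm per 84mm [0.02 0.27]
```

Call:
{"op": "jog_arm", "data": {
  "plan": "0 0 0 0 0.1 3.5 130;0 0 0 0 0 3 130;0 0 0 0 0 2 130;0 0 0 0 0 0.9 130;0 0 0 0 0 0 130;0 0 0 0 0 0 240;0 0 0 0 0 0 240;0 0 0 0 0 0 240;0 0 0 0 0 0 240;0 0 0 0 0 0 240"
}}

```text
time_s: 61.78
position: [0.5418, 0.0406, 0.1055]
tool_rot: [[-0.185, 0.983, 0.002], [0.983, 0.185, -0.0], [-0.001, 0.001, -1.0]]
ft_force: [-0.2, -0.7, 1.2]
grip_width: 0.0097
gripper_force: 71.4
```

Call:
{"op": "jog_arm", "data": {
  "plan": "0 0 6.6 0 0 0 240;0 0 6.6 0 0 0 240;0 0 6.6 0 0 0 240;0 0 6.6 0 0 0.05 240;0 0 6.6 0 0 0 240;0 0 6.6 0 0 0.05 240;0 0 6.6 0 0 0 240;0 0 6.6 0 0 0.05 240;0 0 6.6 0 0 0 240;0 0 6.6 0 0 0 240"
}}

```text
time_s: 62.62
position: [0.5408, 0.0411, 0.1038]
tool_rot: [[0.825, 0.565, -0.001], [0.565, -0.825, 0.0], [-0.001, -0.001, -1.0]]
ft_force: [-6.1, 2.8, 5.7]
grip_width: 0.01
gripper_force: 71.9
```

Call:
{"op": "jog_arm", "data": {
  "plan": "0 0 1 0 0 0 240;0 0 1 0 0 0 240;0 0 1 0 0 0 240;0 0 1 0 0 0 240;0 0 1 0 0 0 240;0 0 0.7 0 0 0 240;0 0 0 0 0 0 240;0 0 0 0 0 0 240"
}}

```text
time_s: 63.28
position: [0.5412, 0.0413, 0.1038]
tool_rot: [[0.874, 0.486, 0.0], [0.486, -0.874, 0.0], [0.0, 0.0, -1.0]]
ft_force: [-4.4, 3.5, 5.2]
grip_width: 0.0097
gripper_force: 73.1
```

```bash
python3 st.py; python3 go.py 1 3
```

```text
t 63.2833 [0.5412 0.0413 0.1038] yaw 29.1 r 0.2184 ang 108.35 ft [-4.4  3.5  5.2] tq [0.12 0.46 0.91] w 0.0097392171969563 73.06326059508137 q [-8.1 26.3 84.4  0.  69.2 52.8]
pivot in tool [-0.0408  0.2146 -0.    ]
t 63.2833 [0.5412 0.0413 0.1038] yaw 29.1 ft [-4.4  3.5  5.2] q [-8.1 26.3 84.4  0.  69.2 52.8] 0.0097392171969563 73.06326059508137
1 [-0.1   0.03 -0.32]
3 [-10.79  12.98  -0.32]
```

Screw 1 is home. Last is screw 3.

Call:
{"op": "jog_arm", "data": {
  "plan": "0 0 0 0 0 0 130;0 0 0 0 0 0 130;0 0 0 0 0 0 130;0 0 0 0 0 -1.5 130;0 0 0 0 0 -4 130;0 0 0 0 0 -4 130;0 0 -7.1 0 0 0 130;0 0 -7.1 0 0 0 130;0 0 -7.1 0 0 0 130;0 0 -7.1 0 0 0 130"
}}

```text
time_s: 64.12
position: [0.5416, 0.0405, 0.1983]
tool_rot: [[0.534, 0.845, 0.001], [0.845, -0.534, -0.0], [0.0, 0.001, -1.0]]
ft_force: [-0.1, 0.3, -0.3]
grip_width: 0.0417
gripper_force: 0.0
```

Call:
{"op": "jog_arm", "data": {
  "plan": "0 0 -7.1 0 0 0 130;0 0 -7.1 0 0 0 130;0 0 -7.1 0 0 0 130;0 0 -7.1 0 0 0 130;0 0 -7.1 0 0 0 130;0 0 -7.1 0 0 0 130;0 0 -0.7 0 0 0 130;0 0 0 -3.14 -1.22 0 130;0 0 0 -3.14 -1.22 0 130;0 0 0 -3.14 -1.22 0 130"
}}

```text
time_s: 64.95
position: [0.5226, -0.0596, 0.1981]
tool_rot: [[-0.183, 0.983, 0.0], [0.983, 0.183, -0.0], [-0.0, 0.0, -1.0]]
ft_force: [-0.4, -0.6, -0.3]
grip_width: 0.0419
gripper_force: 0.0
```

Call:
{"op": "jog_arm", "data": {
  "plan": "0 0 0 -3.14 -1.22 0 130;0 0 0 -3.14 -1.22 0 130;0 0 0 0 0 0 130;0 0 0 0 0 0 130;0 0 0 0 0 0 130;0 0 0 0 0 0 130"
}}

```text
time_s: 65.45
position: [0.5107, -0.1239, 0.1982]
tool_rot: [[-0.185, 0.983, 0.0], [0.983, 0.185, 0.0], [0.0, 0.0, -1.0]]
ft_force: [-0.2, 0.6, 0.2]
grip_width: 0.0417
gripper_force: 0.0
```

```bash
python3 go.py 3; python3 lk.py
```

```text
t 65.45 [ 0.5107 -0.1239  0.1982] yaw 100.66 ft [-0.2  0.6  0.2] q [-26.6  19.5  78.6   0.   81.9 -37.2] 0.041745421282790914 0.0
3 [-0.06 -0.07  9.12]
knob [ 0.5255 -0.0412] 1514
[ 0.5103 -0.1234] bar [1.00369e+02 4.60750e+01 1.15760e+01 1.00800e+03 1.52000e-01] dir -100.4 0.0837
[ 0.6088 -0.0575] bar [3.1803e+01 4.6423e+01 1.2604e+01 1.2830e+03 1.5200e-01] dir -11.1 0.085
[ 0.4432 -0.0252] bar [3.1588e+01 4.6331e+01 1.2405e+01 1.6090e+03 1.5200e-01] dir 169.0 0.0838
plate z 0.1156 40540
tilt mm per 84mm [-0.32 -1.1 ]
```

Call:
{"op": "jog_arm", "data": {
  "plan": "0 0 0 0 0 3.5 130;0 0 0 0 0 3 130;0 0 0 0 0 2 130;0 0 0 0 0 0.9 130;0 0 0 0 0 0 130;0 0 0 0 0 0 240;0 0 0 0 0 0 240;0 0 0 0 0 0 240;0 0 0 0 0 0 240;0 0 0 0 0 0 240"
}}

```text
time_s: 66.33
position: [0.5109, -0.1251, 0.1052]
tool_rot: [[-0.185, 0.983, 0.002], [0.983, 0.185, -0.001], [-0.001, 0.002, -1.0]]
ft_force: [-3.0, 0.6, 4.6]
grip_width: 0.0099
gripper_force: 72.7
```

Call:
{"op": "jog_arm", "data": {
  "plan": "0 0 6.6 0 0 0 240;0 0 6.6 0 0 0 240;0 0 6.6 0 0 0 240;0 0 6.6 0 0 0.05 240;0 0 6.6 0 0 0 240;0 0 6.6 0 0 0.05 240;0 0 6.6 0 0 0 240;0 0 6.6 0 0 0.05 240;0 0 6.6 0 0 0 240;0 0 6.6 0 0 0 240"
}}

```text
time_s: 67.17
position: [0.5094, -0.1247, 0.1037]
tool_rot: [[0.825, 0.565, -0.002], [0.565, -0.825, -0.0], [-0.001, -0.001, -1.0]]
ft_force: [-11.0, 1.2, 10.6]
grip_width: 0.0102
gripper_force: 73.5
```

Call:
{"op": "jog_arm", "data": {
  "plan": "0 0 1 0 0 0 240;0 0 1 0 0 0 240;0 0 1 0 0 0 240;0 0 1 0 0 0 240;0 0 1 0 0 0 240;0 0 0.7 0 0 0 240;0 0 0 0 0 0 240;0 0 0 0 0 0 240"
}}

```text
time_s: 67.83
position: [0.5088, -0.1246, 0.1033]
tool_rot: [[0.874, 0.486, -0.003], [0.486, -0.874, -0.0], [-0.003, -0.001, -1.0]]
ft_force: [-12.4, 0.4, 10.6]
grip_width: 0.0098
gripper_force: 75.8
```

```bash
python3 st.py
```

```text
t 67.8333 [ 0.5088 -0.1246  0.1033] yaw 29.09 r 0.1093 ang 157.74 ft [-12.4   0.4  10.6] tq [0.13 1.59 0.92] w 0.009813730211524431 75.81764452625066 q [-26.7  24.8  87.3  -0.1  68.1  34.3]
pivot in tool [ 0.0683  0.0854 -0.0003]
```

Screw 3 is at its stop. I release, rise, back away so all screws show, and check.

Call:
{"op": "jog_arm", "data": {
  "plan": "0 0 0 0 0 0 130;0 0 0 0 0 0 130;0 0 0 0 0 0 130;0 0 0 0 0 -1.5 130;0 0 0 0 0 -4 130;0 0 0 0 0 -4 130;0 0 0 -3 0 -2.5 130;0 0 0 -3 0 -2.5 130;0 0 0 -2 0 -2 130;0 0 0 0 0 0 130"
}}

```text
time_s: 68.67
position: [0.4397, -0.1655, 0.2719]
tool_rot: [[0.876, 0.482, 0.006], [0.482, -0.876, -0.005], [0.003, 0.007, -1.0]]
ft_force: [0.4, -0.9, 0.7]
grip_width: 0.042
gripper_force: 0.0
```

Call:
{"op": "jog_arm", "data": {
  "plan": "0 0 0 0 0 0 130;0 0 0 0 0 0 130;0 0 0 0 0 0 130"
}}

```text
time_s: 68.92
position: [0.4408, -0.1631, 0.2665]
tool_rot: [[0.875, 0.485, -0.002], [0.485, -0.875, 0.001], [-0.001, -0.002, -1.0]]
ft_force: [-0.2, 0.2, -0.1]
grip_width: 0.0415
gripper_force: 0.0
```

```bash
python3 st.py|head -1; sed -i "s/.147); print/.144); print/" lk.py; python3 lk.py
python3 - <<'E'
from h import *
t=cam('top'); save(t,'topend'); P,uv=cloud(t)
for q in ('mallet','brush','stone'):
    for r in models.tip_of('top',q)[:1]: print(q,np.round(r['at'],1))
E
```

```text
t 68.9167 [ 0.4408 -0.1631  0.2665] yaw 29.0 r 0.1692 ang 179.02 ft [-0.2  0.2 -0.1] tq [-0.01 -0.05  0.02] w 0.04146104630646957 0.0 q [-34.8  11.3  78.8   0.   90.1  26.2]
knob [ 0.5254 -0.042 ] 1123
[ 0.51   -0.1243] bar [3.1775e+01 4.4728e+01 1.1954e+01 7.7100e+02 1.5100e-01] dir -100.6 0.0837
[ 0.4434 -0.0255] bar [3.1455e+01 4.6237e+01 1.2159e+01 9.0600e+02 1.5200e-01] dir 168.6 0.0836
plate z 0.1151 21348
tilt mm per 84mm [-0.64 -0.24]
mallet [431.7 283.1]
brush [296.  141.6]
stone [222.1 150.6]
```

View pics/last.png

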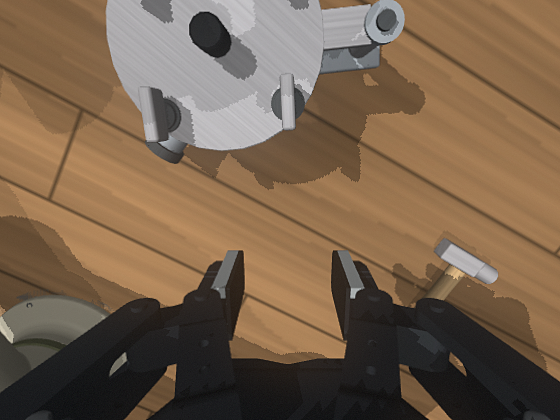

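View pics/topend.png

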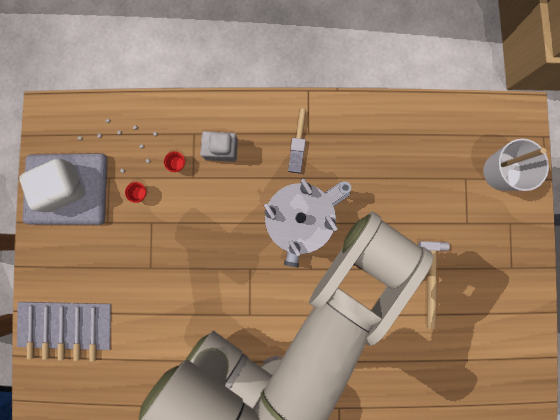

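The wrist picture shows the cover shut with bars at (150,113) and (287,100), fully home at about 31.6°. The top picture shows the closed trap at (300,217). The hammer, brush, stone and both red cups are where they were. Handing in.

```bash
python3 -c "
from rig import job; print(job.close_job())"
```

```text
the job is handed in; nothing more can be done
None
```

The job is handed in: all four grey cups are nested in the drum, the cover is shut, and its screws were tightened crosswise (0, 2, 1, 3) in two rounds until each hit its stop; the hammer, brush, stone and red cups were left alone.

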